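# Park a sample tube on the angled rest, re-grip it and start it on the tube roller

## Robot

A 7-joint arm with a two-finger parallel gripper is mounted at the origin on a cart in front of the work surface, level with it; the furniture and walls round the work are solid. World frame = base frame: x ahead of the robot, y to its left, z up, the work surface at z = 0. Lengths are in m, angles in rad, forces in N, time in s.
With the tool pointing down it reaches from about 0.4 to 0.75 m from the base axis. Payload 19.5 kg.
Tool frame: the origin (TCP) lies at the very end of the fingers, on their centre line; the grasp point (between the pads) lies behind it (grip_depth is the z of the grasp point in the tool frame, in m); z points along the fingers, y is the direction in which the jaws open and shut (so a half turn about z gives the same grasp; the last joint's range is limited). The gripper opens to 85 mm and grips with 20 to 120 N. Pads are 22 mm wide; open, the fingers measure 114 mm over their backs; the gripper's body (76 mm by 85 mm) begins 54 mm behind the grasp point. The pads swing forward as they close: fully open they stand 13 mm farther back than shut.
Start: joints at [-1.342, 0.707, -0.028, 1.485, 0.022, 0.951, -0.075], TCP at [0.154, 0.554, 0.231] pointing down, gripper open.
Joint ranges: [-2.71, 2.71], [-0.32, 2.16], [-1.57, 1.52], [0, 2.45], [-1.46, 4.6], [0, 2.02], [-2.83, 2.83]. Speed limits (rad/s): [1.89, 1.89, 2.57, 2.57, 3.01, 3.01, 3.01].

## Interface

Orientations are given as [roll, pitch, yaw] about the fixed x, y, z axes, in that order (R = Rz(yaw) Ry(pitch) Rx(roll)).
In Python, from station import * gives the robot as it stands.
- The arm moves only by the tool jog_arm, never from a script. Its argument "targets" is a list of rows, each a list of 6 numbers: the shift along the tool's x, y, z in units of 25 mm (1.0 is 25 mm), then the turn, a rotation vector about the tool's x, y, z in units of 6 degrees (1.0 is 6 degrees). A call has 1 to 5 rows; each row shifts and turns the pose as measured when the row begins, along the tool's axes as they then stand; what a row does not reach is not made up. A row lasts 1/10 s, in which the tool goes at most 50 mm and 8.59 degrees, less where a joint would pass 70% of its speed; a pose out of reach is approached as far as the arm can. A call is refused whole if a number of a shift passes 1 or a number of a turn 1, either way. A call with a gripper value outside its range is refused whole. "hand" is the closure, from -1 (fully open) to 1 (shut), set as the call begins (left out, the last holds). The fingers move at their own pace and stop on an object; "force" is the grip in N (left out, the last holds). Time passes only in rows, so rows that do not move let the fingers close. It gives the time, the measured TCP pose, the force and the opening at its end, in the units of the state.
- state(): the state, without advancing time (a new reading comes with each control period).
- snapshot(name): name is "side" or "top" or "wrist"; returns the picture (400x640x3 uint8, red, green, blue); there is no depth.
- get_calibration(name): a dict with "fx", "fy", "cx", "cy" (pixels), "dist" ([k1, k2, p1, p2, k3] as OpenCV has them; the pictures are not rectified), "R" (3x3) and "t" (3): a world point X has camera coordinates R X + t. Camera axes: x right, y down, z forward; pixel columns grow to the right and rows downward; lengths in m; the calibration is good to about 2 mm. A picture is of the moment at which its call begins: read the wrist's pose just before it. get_calibration takes no time and is no camera call; for the wrist camera it gives the pose at the moment of the call.
- job_done(): hands the job in, once; it reports no verdict.
The state is a dict: "t": time; "qpos": joint angles; "joint_vel": joint speeds; "effort": joint torques, N m; "position": TCP position; "orientation": TCP orientation; "contact_force": force on the tool from outside, world axes, zero at the start; "moment": the same for the moment, N m; "finger_gap": finger opening in m.
Only numpy, scipy, OpenCV 4.12 (cv2) and the standard library are available. Lean on these libraries where they do the work, as an engineer would, in place of code of your own. Each camera call takes 0.05 s, during which the arm holds its last target.

## Task

The lees have settled in the flat-footed, white-capped sample tube, the shorter of the three in the deep aluminium block, where only a grasp from above can take it: lift it out, park it in the two V-saddles of the angled rest with its foot on the ledge, and let go of it there so that you can take it again from the side by its middle. Then lay it level in the trough of the tube roller, along the two shafts and resting on all four tyres, without dropping it, and let go. With the tube lying there, turn the roller's key clockwise as far as it goes to start and release it so that it springs back to run; leave the two conical tubes standing in their wells.

Things in the scene. Friction and masses are not known exactly. Their poses are not given: they have to be found in the camera images.
- sample_tube: the tube to move: clear flat-footed sample tube, pale lees, white ribbed cap, 100 mm long, 30 to 60 g. Origin at the centre of its foot, z along the tube to the cap. Body 26 mm in diameter (z = 0 to 86 mm), cap 30 mm (z = 86 to 100 mm). Starts upright in a well of the aluminium block, foot 60 mm below the block's top face, so its top 40 mm stick out; about 2 mm play all round
- sample_mid (a point): point on the axis of the sample tube 43 mm from its foot: the middle of its body, where to grip it from the side
- conical_a: a conical tube with a blue cap, 112 mm long, body 29 mm, cap 34 mm in diameter, standing in another well of the block; its top 52 mm stick out. Stays there. Origin at the centre of its foot, z up the tube
- conical_b: the other conical tube with a blue cap, same size, in the remaining well. Stays there. Origin at the centre of its foot, z up the tube
- tube_block: bare aluminium block on a black base, 84 x 182 x 76 mm, fixed: three wells 31 mm in diameter and 60 mm deep in a row along its y axis at y = -56, 0 and +56 mm (which tube stands in which well varies). Origin at the centre of its underside, z up
- angled_rest: angled rest, fixed: an aluminium wedge 48 mm wide on a dark steel foot plate 112 x 78 mm, about 90 mm high without the tube, two white V-saddles on its sloping face, a white ledge at the low end. The slope faces its +x side; a parked tube lies in its x-z plane, cap up and towards -x, 55 degrees above the horizontal. Origin at the centre of its underside
- rest_cradle: seat of the angled rest, fixed to it. Origin where a parked tube's foot centre lies (40 mm high, 28 mm to +x of angled_rest); z along the parked tube to its cap, x square to the slope, out of the V; y level. V-saddles 25 mm wide at z = 7-19 and 59-69 mm, rims at x = -7 mm; foot ledge at z = 0, x = -26 to -2 mm; elsewhere the slope is at x = -26 mm, so fingers can straddle the tube
- tube_roller: grey bench tube roller, fixed, 268 x 112 mm. Origin on the underside, below the middle of the tyres; x along the two shafts, away from the key; z up. Stiffly turning shafts 8 mm thick at y = -20, +20 mm, 48 mm high, each with two black tyres, 30 mm in diameter, at x = -39 to -23 and 23 to 39 mm. Bearing plate x = -84 to -74 mm, 62 mm high; drive housing x = 72 to 108 mm, 68 mm high
- roller_bed (a point): where sample_mid belongs: on the axis of a tube lying in the trough between the shafts, 68 mm above the worktop, midway between the tyre pairs (46 mm apart, room for the fingers; the bare shafts there are 16 mm below this axis). Tyre tops are 63 mm high. The cap may point to either end of the roller. Axes as tube_roller
- start_key (a joint): start key, captive in its lock on top of the console (50 mm high) at the roller's -x end; upright axis at x = -124 mm, y = 0 of tube_roller. 0 = run, where a spring (0.06 N m per rad) holds it; grows clockwise seen from above to the stop at 1.05 rad = start (0.8 rad or more counts). Let go, it springs back to 0
- key_grip (a point): middle of the key's black bow, on the turning axis, 82 mm above the worktop. The bow is 36 mm wide, 10 mm thick, 28 mm tall; at 0 its width lies along tube_roller's x, so it is gripped along y. Axes turn with the key: x along the width, y across the thickness
Not all that is in view belongs to the job. There is more than one size of the sample_tube; the one meant has the size given above.

How it is judged:
By the outcome, as a careful person would: the job done as asked, in the order asked, and still so for the second after the job is handed in, with the robot touching nothing.
It also fails if it takes over 69 s, if anything falls off the work surface, if the arm or the gripper's body presses on something with over 40 N, if the wrist force passes 120 N, or if a joint passes its speed limit or range.

## Working session

There is one attempt and no reset: what is moved stays moved. The work goes in short steps, Python scripts to look and compute and a tool call to move; the robot and the scene stay as the last step left them, time stands still between calls to the robot, and variables do not carry over. Pictures are saved under pics/ and viewed, and the job is handed in when it is done.

Besides the shell and the picture viewer there is one more tool, called after "Request:" by a JSON object that holds its "fn" and its "kwargs". jog_arm: Moves the arm, as the interface text tells. Its arguments: {"type":"object","properties":{"targets":{"type":"array","items":{"type":"array","items":{"type":"number"}}},"hand":{"type":"number"},"force":{"type":"number"}},"required":["targets"]}

```bash
ls; mkdir -p pics; python3 - <<'E'
from station import *
import cv2,numpy as np
s=state();print(s)
for n in ("side","top","wrist"):
    im=snapshot(n);cv2.imwrite(f"pics/{n}0.png",im[:,:,::-1])
    c=get_calibration(n);print(n,c)
E
```

```text
pics
{'t': 0.0, 'qpos': array([-1.3417253 ,  0.70704812, -0.02759817,  1.48498663,  0.0219986 ,
        0.95092879, -0.07546499]), 'joint_vel': array([-0.00029474, -0.00069503,  0.00064555, -0.00011864, -0.0009768 ,
       -0.00026125,  0.00028783]), 'effort': array([-1.74673733e-04, -8.83220458e+01,  1.23450324e+00, -2.36165679e+01,
        1.69138040e-02,  6.69395988e-03,  8.02565182e-05]), 'position': array([0.15373698, 0.55379242, 0.23086207]), 'orientation': array([-3.14052527e+00,  4.60927655e-05,  2.87084141e+00]), 'contact_force': array([ 0.08071382,  0.26330061, -0.00236795]), 'moment': array([-0.00422256, -0.00962455, -0.05942948]), 'finger_gap': 0.08511435106000514}
side {'fx': 415.1890556427562, 'fy': 415.1890556427562, 'cx': 324.7591439465276, 'cy': 199.62006483347378, 'dist': array([0.01310919, 0.        , 0.        , 0.        , 0.        ]), 'R': array([[ 0.87279201, -0.48799407, -0.00979288],
       [-0.4099853 , -0.7220888 , -0.5572251 ],
       [ 0.26485122,  0.49035655, -0.83030373]]), 't': array([-0.52793007,  0.16091158,  1.05197108])}
top {'fx': 424.62009586433146, 'fy': 424.62009586433146, 'cx': 322.5798603809663, 'cy': 201.6493918067484, 'dist': array([0.01921343, 0.        , 0.        , 0.        , 0.        ]), 'R': array([[-0.00288966, -0.99957365, -0.0290546 ],
       [-0.9968556 ,  0.00518013, -0.07907004],
       [ 0.07918683,  0.02873475, -0.99644556]]), 't': array([-0.12038462,  0.50269542,  1.30266858])}
wrist {'fx': 341.0131439334593, 'fy': 341.0131439334593, 'cx': 318.09016932920315, 'cy': 203.56408744921853, 'dist': array([-0.04848297,  0.        ,  0.        ,  0.        ,  0.        ]), 'R': array([[ 2.67581687e-01,  9.63535178e-01, -4.76060842e-05],
       [ 9.21716910e-01, -2.55954009e-01,  2.91419771e-01],
       [ 2.80781016e-01, -7.80224732e-02, -9.56595272e-01]]), 't': array([-0.57502371, -0.03742407,  0.37959569])}
```

```bash
python3 - <<'E'
import station
print([ (n,getattr(station,n)) for n in dir(station) if not n.startswith('_')])
E
```

```text
[('Unreachable', <class 'station.Unreachable'>), ('get_calibration', <function make.<locals>.<lambda> at 0x7fe1667dc680>), ('grip_depth', -0.0187), ('job_done', <function connect.<locals>.done at 0x7fe16674f740>), ('snapshot', <function make.<locals>.drawn_camera at 0x7fe1667dc0e0>), ('state', <function make.<locals>.<lambda> at 0x7fe1667dc5e0>)]
```

View pics/side0.png

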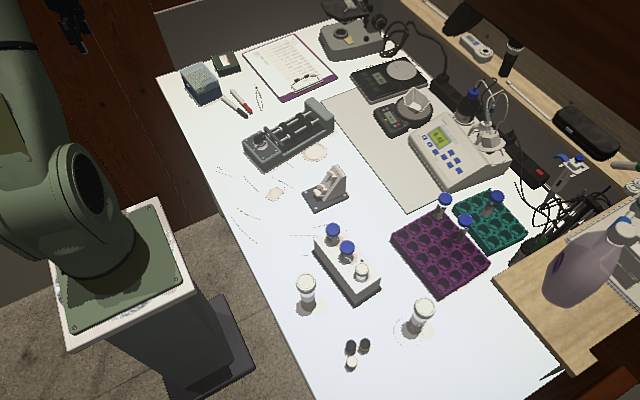

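View pics/top0.png

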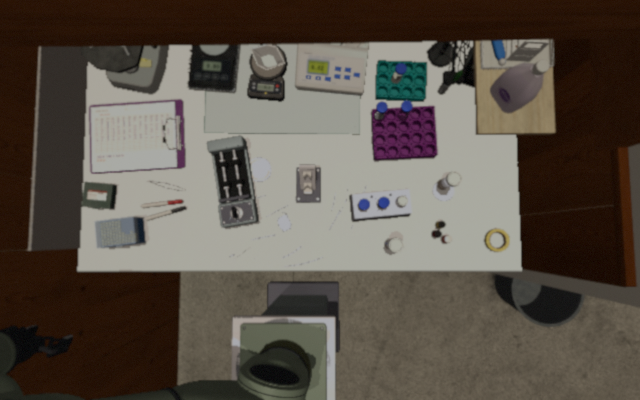

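View pics/wrist0.png

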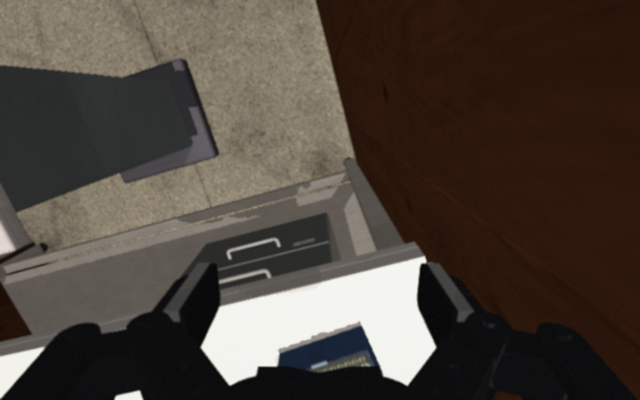

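```bash
cat > h.py <<'E'
import numpy as np,cv2
from scipy.spatial.transform import Rotation as Ro
def ray(c,u,v):
    K=np.array([[c['fx'],0,c['cx']],[0,c['fy'],c['cy']],[0,0,1]])
    p=cv2.undistortPoints(np.array([[[u,v]]],float),K,c['dist'])[0,0]
    R=np.array(c['R']);return -R.T@c['t'], R.T@np.array([p[0],p[1],1])
def plane(c,u,v,z):
    o,d=ray(c,u,v);return o+d*(z-o[2])/d[2]
def proj(c,X):
    K=np.array([[c['fx'],0,c['cx']],[0,c['fy'],c['cy']],[0,0,1]])
    return cv2.projectPoints(np.atleast_2d(X).astype(float),cv2.Rodrigues(np.array(c['R']))[0],np.array(c['t']),K,c['dist'])[0][:,0]
def tri(c1,p1,c2,p2):
    o1,d1=ray(c1,*p1);o2,d2=ray(c2,*p2)
    A=np.stack([d1,-d2],1);s=np.linalg.lstsq(A,o2-o1,rcond=None)[0]
    a=o1+d1*s[0];b=o2+d2*s[1];return (a+b)/2,np.linalg.norm(a-b)
def crop(im,x0,y0,x1,y1,f,name):
    cv2.imwrite('pics/'+name,cv2.resize(im[y0:y1,x0:x1],None,fx=f,fy=f,interpolation=cv2.INTER_CUBIC))
E
python3 - <<'E'
from h import *
t=cv2.imread('pics/top0.png');s=cv2.imread('pics/side0.png')
crop(t,200,130,300,230,6,'t_a.png');crop(t,290,155,420,230,6,'t_b.png')
crop(s,235,90,395,215,5,'s_a.png');crop(s,290,160,390,310,4,'s_b.png')
E
```

```text
(no output)
```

View pics/t_a.png

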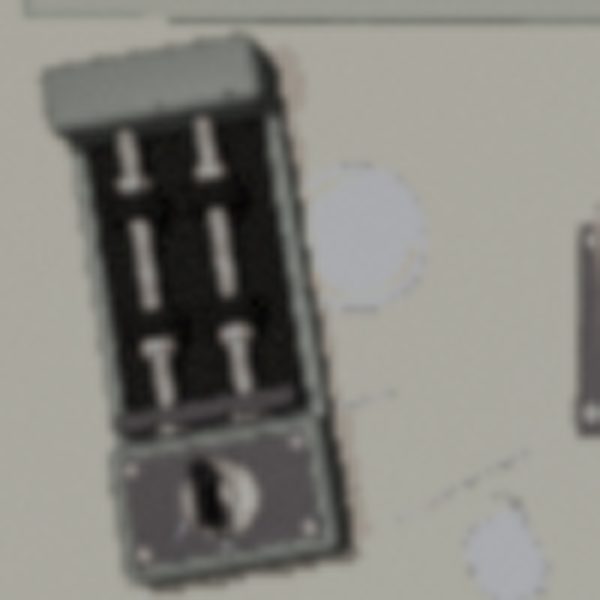

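View pics/t_b.png

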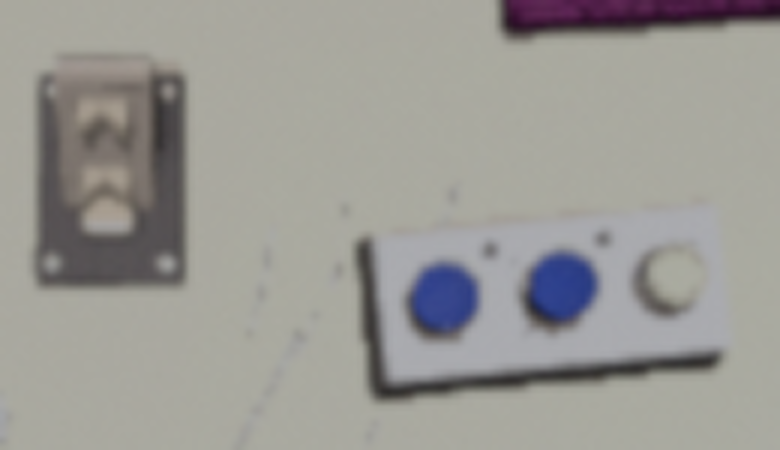

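View pics/s_a.png

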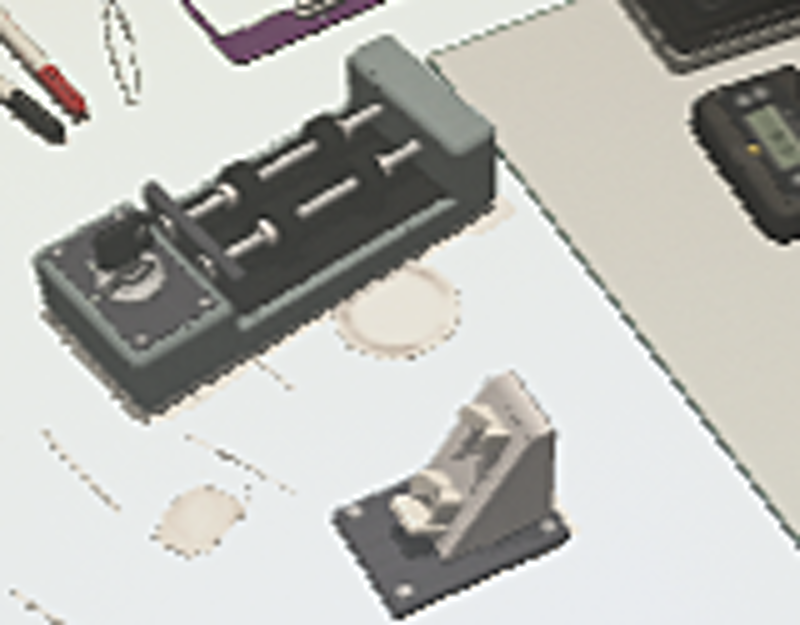

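View pics/s_b.png

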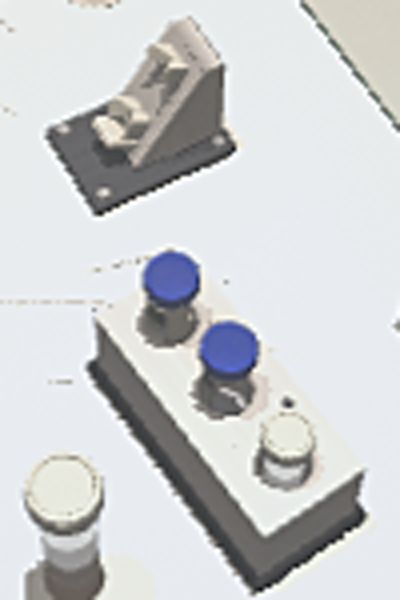

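```bash
python3 - <<'E'
from station import *
from h import *
s=state();c=get_calibration('wrist');T=get_calibration('top');S=get_calibration('side')
R=Ro.from_euler('xyz',s['orientation']).as_matrix()
print('cam in tool',R.T@(-c['R'].T@c['t']-s['position']), (c['R']@R))
tb=lambda x,y:(290+x/6,155+y/6); ta=lambda x,y:(200+x/6,130+y/6); sa=lambda x,y:(235+x/5,90+y/5); sb=lambda x,y:(290+x/4,160+y/4)
o=-.08
print('white cap top',plane(T,*tb(675,277),.116),plane(S,*sb(286,434),.116),tri(T,tb(675,277),S,sb(286,434)))
for n,a,b in(('blueL',(444,298),(171,277)),('blueR',(562,287),(229,347))):print(n,plane(T,*tb(*a),.128),tri(T,tb(*a),S,sb(*b)))
print('block corners z.076',[plane(T,*tb(*p),.076)[:2].round(4) for p in((372,237),(715,207),(727,352),(388,388))])
print('block corners side',[plane(S,*sb(*p),.076)[:2].round(4) for p in((95,313),(265,532),(367,467))])
print('rest plate z.01?',[plane(T,*tb(*p),.008)[:2].round(4) for p in((40,75),(185,75),(185,285),(37,285))])
print('rest plate side',[plane(S,*sb(*p),.008)[:2].round(4) for p in((46,132),(98,212),(237,146))])
print('rest top edge',[plane(T,*tb(*p),.09)[:2].round(4) for p in((57,60),(153,60))])
print('console top z.05',[plane(T,*ta(*p),.05)[:2].round(4) for p in((113,455),(322,428),(350,545),(137,585))])
print('housing top z.068',[plane(T,*ta(*p),.068)[:2].round(4) for p in((43,70),(245,37),(265,90),(68,132))])
print('key side/top',tri(T,ta(205,490),S,sa(122,235)))
E
```

```text
cam in tool [ 7.47702443e-02  1.24854014e-04 -1.43043731e-01] [[-7.46634780e-05  9.99999703e-01 -7.67207515e-04]
 [-9.56598336e-01 -2.94994657e-04 -2.91409568e-01]
 [-2.91409708e-01  7.12151780e-04  9.56598074e-01]]
white cap top [ 0.49462604 -0.35406403  0.116     ] [ 0.49797327 -0.35876039  0.116     ] (array([ 0.49732029, -0.35594725,  0.11038834]), np.float64(0.004867496213855421))
blueL [ 0.48426553 -0.24327285  0.128     ] (array([ 0.48731165, -0.24464493,  0.12361875]), np.float64(0.005843082746046329))
blueR [ 0.48920476 -0.29896887  0.128     ] (array([ 0.49238873, -0.30051897,  0.12536769]), np.float64(0.00642718590936229))
block corners z.076 [array([ 0.5185, -0.2116]), array([ 0.5324, -0.3806]), array([ 0.4607, -0.3851]), array([ 0.4437, -0.2188])]
block corners side [array([ 0.4517, -0.2211]), array([ 0.4684, -0.3888]), array([ 0.5391, -0.3844])]
rest plate z.01? [array([ 0.6117, -0.0405]), array([ 0.6111, -0.1169]), array([ 0.5004, -0.1166]), array([ 0.5008, -0.0392])]
rest plate side [array([ 0.5056, -0.0449]), array([ 0.5059, -0.1205]), array([ 0.6152, -0.1206])]
rest top edge [array([ 0.6059, -0.0563]), array([ 0.6055, -0.1038])]
console top z.05 [array([0.4885, 0.1934]), array([0.5017, 0.0868]), array([0.4423, 0.072 ]), array([0.4225, 0.1801])]
housing top z.068 [array([0.6833, 0.2273]), array([0.6995, 0.1245]), array([0.6721, 0.114 ]), array([0.6514, 0.214 ])]
key side/top (array([0.46975538, 0.13819971, 0.08187746]), np.float64(0.002283037688610526))
```

```bash
cat >> h.py <<'E'
U=np.array([.025]*3+[np.deg2rad(6)]*3)
def plan(p0,R0,p1,R1,N=None,cap=1.0):
    """constant tool-frame row (units) repeated N times"""
    w=Ro.from_matrix(R0.T@R1).as_rotvec()
    best=None
    for n in ([N] if N else range(1,80)):
        A=sum(R0@Ro.from_rotvec(w*k/n).as_matrix() for k in range(n))
        s=np.linalg.solve(A,p1-p0)
        r=np.r_[s,w/n]/U
        if N or (abs(r).max()<=cap and np.linalg.norm(r[:3])<=1.9 and np.linalg.norm(r[3:])<1.4): return n,r.round(3)
def go(s,p1,rpy,N=None,cap=.95):
    R0=Ro.from_euler('xyz',s['orientation']).as_matrix();R1=Ro.from_euler('xyz',rpy).as_matrix() if np.ndim(rpy)==1 else rpy
    n,r=plan(np.array(s['position']),R0,np.array(p1),R1,N,cap)
    print('rows',n,'row',list(map(float,r)),'total',list(map(float,(r*n).round(2))))
E
python3 - <<'E'
from station import *
from h import *
go(state(),[.497,-.356,.21],[np.pi,0,1.663])
go(state(),[.497,-.356,.21],[np.pi,0,1.663],35)
E
```

```text
rows 41 row [-0.948, -0.346, 0.021, -0.0, 0.0, 0.281] total [-38.87, -14.19, 0.86, -0.0, 0.0, 11.52]
rows 35 row [-1.109, -0.408, 0.024, -0.0, 0.0, 0.33] total [-38.82, -14.28, 0.84, -0.0, 0.0, 11.55]
```

Request:
{"fn": "jog_arm", "kwargs": {"targets": [[-0.95,-0.35,0,0,0,0.28],[-0.95,-0.35,0,0,0,0.28],[-0.95,-0.35,0,0,0,0.28],[-0.95,-0.35,0,0,0,0.28],[-0.95,-0.35,0,0,0,0.28]], "hand": -1, "force": 40}}

```text
t: 0.65
position: [0.2518, 0.4728, 0.2295]
orientation: [-3.139, -0.001, 2.725]
contact_force: [0.1, -0.5, 0.4]
finger_gap: 0.0853
```

Request:
{"fn": "jog_arm", "kwargs": {"targets": [[-0.95,-0.35,0,0,0,0.28],[-0.95,-0.35,0,0,0,0.28],[-0.95,-0.35,0,0,0,0.28],[-0.95,-0.35,0,0,0,0.28],[-0.95,-0.35,0,0,0,0.28]]}}

```text
t: 1.15
position: [0.3404, 0.3751, 0.2289]
orientation: [-3.137, -0.001, 2.572]
contact_force: [0.5, 0.3, 1.2]
finger_gap: 0.0852
```

Request:
{"fn": "jog_arm", "kwargs": {"targets": [[-0.95,-0.35,0,0,0,0.28],[-0.95,-0.35,0,0,0,0.28],[-0.95,-0.35,0,0,0,0.28],[-0.95,-0.35,0,0,0,0.28],[-0.95,-0.35,0,0,0,0.28]]}}

```text
t: 1.65
position: [0.413, 0.2651, 0.2284]
orientation: [-3.136, -0.0, 2.419]
contact_force: [0.6, 0.0, 0.8]
finger_gap: 0.0853
```

Request:
{"fn": "jog_arm", "kwargs": {"targets": [[-0.95,-0.35,0,0,0,0.28],[-0.95,-0.35,0,0,0,0.28],[-0.95,-0.35,0,0,0,0.28],[-0.95,-0.35,0,0,0,0.28],[-0.95,-0.35,0,0,0,0.28]]}}

```text
t: 2.15
position: [0.4681, 0.1454, 0.2282]
orientation: [-3.135, 0.0, 2.266]
contact_force: [0.3, -0.4, -1.0]
finger_gap: 0.0854
```

Request:
{"fn": "jog_arm", "kwargs": {"targets": [[-0.95,-0.35,0,0,0,0.28],[-0.95,-0.35,0,0,0,0.28],[-0.95,-0.35,0,0,0,0.28],[-0.95,-0.35,0,0,0,0.28],[-0.95,-0.35,0,0,0,0.28]]}}

```text
t: 2.65
position: [0.5042, 0.0187, 0.228]
orientation: [-3.134, 0.001, 2.114]
contact_force: [-0.1, -0.1, -0.3]
finger_gap: 0.0852
```

```bash
python3 - <<'E'
from station import *
from h import *
import pickle
c=get_calibration('wrist');im=snapshot('wrist')
cv2.imwrite('pics/w1.png',im[:,:,::-1]);pickle.dump(c,open('w1.pkl','wb'))
go(state(),[.497,-.356,.21],[np.pi,0,1.663])
E
```

```text
rows 15 row [-0.935, -0.341, 0.051, -0.005, 0.003, 0.283] total [-14.02, -5.12, 0.76, -0.08, 0.04, 4.24]
```

View pics/w1.png

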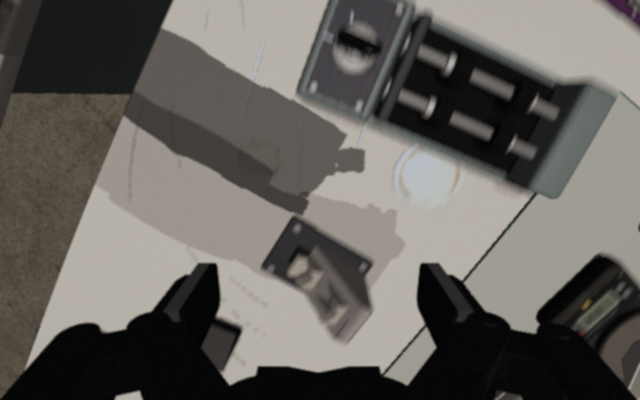

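Request:
{"fn": "jog_arm", "kwargs": {"targets": [[-0.94,-0.34,0.05,0,0,0.28],[-0.94,-0.34,0.05,0,0,0.28],[-0.94,-0.34,0.05,0,0,0.28],[-0.94,-0.34,0.05,0,0,0.28],[-0.94,-0.34,0.05,0,0,0.28]]}}

```text
t: 3.2
position: [0.5213, -0.1119, 0.2216]
orientation: [-3.133, 0.002, 1.959]
contact_force: [0.3, -0.3, -0.3]
finger_gap: 0.0856
```

Request:
{"fn": "jog_arm", "kwargs": {"targets": [[-0.94,-0.34,0.05,0,0,0.28],[-0.94,-0.34,0.05,0,0,0.28],[-0.94,-0.34,0.05,0,0,0.28],[-0.94,-0.34,0.05,0,0,0.28],[-0.94,-0.34,0.05,0,0,0.28]]}}

```text
t: 3.7
position: [0.5184, -0.241, 0.215]
orientation: [-3.133, 0.003, 1.807]
contact_force: [-0.5, 0.4, 0.1]
finger_gap: 0.0853
```

Request:
{"fn": "jog_arm", "kwargs": {"targets": [[-0.94,-0.34,0.05,0,0,0.28],[-0.94,-0.34,0.05,0,0,0.28],[-0.94,-0.34,0.05,0,0,0.28],[-0.94,-0.34,0.05,0,0,0.28],[-0.94,-0.34,0.05,0,0,0.28]]}}

```text
t: 4.2
position: [0.4961, -0.3681, 0.2081]
orientation: [-3.132, 0.002, 1.656]
contact_force: [-0.2, 0.8, 1.3]
finger_gap: 0.0855
```

```bash
python3 - <<'E'
from station import *
from h import *
import pickle
c=get_calibration('wrist');im=snapshot('wrist')
cv2.imwrite('pics/w2.png',im[:,:,::-1]);pickle.dump(c,open('w2.pkl','wb'))
print(state()['qpos'],state()['joint_vel'].round(3))
E
```

```text
[ 0.51565958  0.81283706  0.16227542  1.3402528  -0.12642715  1.00452086
  0.77532883] [-0.033 -0.019  0.004  0.055  0.011 -0.034 -0.019]
```

View pics/w2.png

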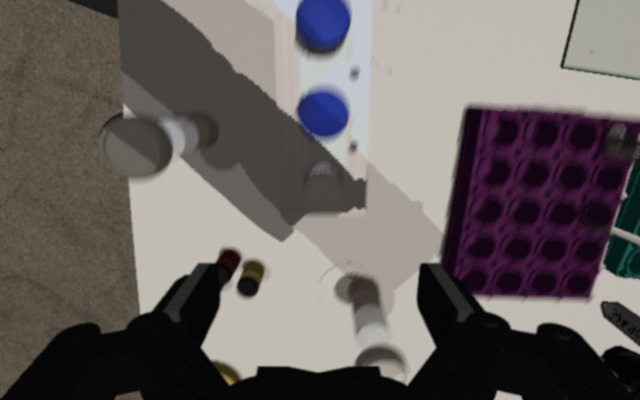

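```bash
python3 - <<'E'
from h import *
im=cv2.imread('pics/w2.png');g=cv2.convertScaleAbs(im[60:250,250:420],alpha=1.6);cv2.imwrite('pics/w2c.png',cv2.resize(g,None,fx=4,fy=3.1,interpolation=cv2.INTER_CUBIC) if 0 else cv2.resize(g,None,fx=3,fy=3,interpolation=cv2.INTER_CUBIC))
E
```

```text
(no output)
```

View pics/w2c.png

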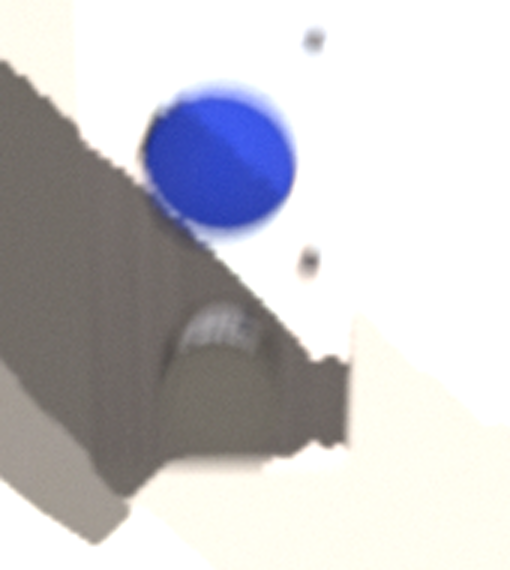

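```bash
python3 - <<'E'
from h import *
import pickle
c=pickle.load(open('w2.pkl','rb'))
print('cap',plane(c,322.8,194,.116)); 
print('l,r edges',plane(c,250+160/3,194,.116),plane(c,250+277/3,194,.116))
print('blueR',plane(c,324,114,.128))
im=cv2.imread('pics/w2.png');m=((im[:,:,0]>110)&(im[:,:,2]<110)&(im[:,:,1]<130)).astype(np.uint8)
n,l,st,ce=cv2.connectedComponentsWithStats(m)
for i in range(1,n):
    if st[i,4]>300: print(st[i],ce[i],plane(c,*ce[i],.128))
E
```

```text
cap [ 0.49736735 -0.35787823  0.116     ]
l,r edges [ 0.48350149 -0.35909779  0.116     ] [ 0.51126634 -0.3566535   0.116     ]
blueR [ 0.49312988 -0.30201824  0.128     ]
[ 297    0   54   45 1794] [324.72742475  18.66220736] [ 0.48862547 -0.24683427  0.128     ]
[ 302   90   47   49 1642] [325.55359318 113.01705238] [ 0.49405738 -0.30132868  0.128     ]
```

Request:
{"fn": "jog_arm", "kwargs": {"targets": [[0.21,0.05,0.96,0,0,0],[0.21,0.04,0.96,0,0,0],[0,0,0.96,0,0,0],[0,0,0.8,0,0,0]]}}

```text
t: 4.65
position: [0.4943, -0.3638, 0.1142]
orientation: [-3.132, 0.007, 1.647]
contact_force: [-0.2, -0.3, -0.6]
finger_gap: 0.0852
```

```bash
python3 - <<'E'
from station import *
from h import *
go(state(),[.4975,-.3575,.088],[np.pi,0,1.654],2)
im=snapshot('wrist');cv2.imwrite('pics/w3.png',im[:,:,::-1])
E
```

```text
rows 2 row [0.123, 0.076, 0.523, -0.044, 0.035, -0.033] total [0.25, 0.15, 1.05, -0.09, 0.07, -0.07]
```

View pics/w3.png

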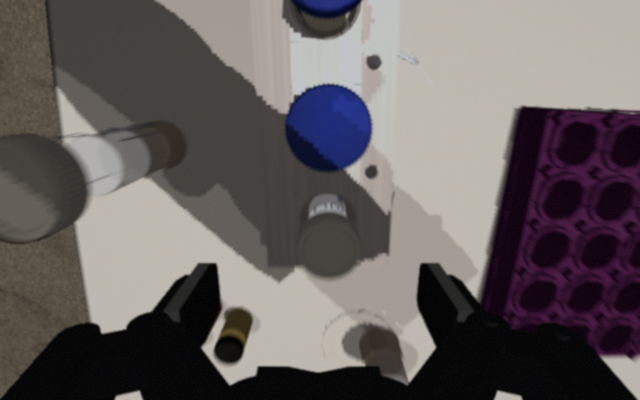

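Request:
{"fn": "jog_arm", "kwargs": {"targets": [[0.13,0.08,0.5,0,0,0],[0.13,0.08,0.5,0,0,0],[0,0,0.1,0,0,0]]}}

```text
t: 5.0
position: [0.4969, -0.3554, 0.0828]
orientation: [-3.129, 0.004, 1.648]
contact_force: [-0.6, 0.4, 0.4]
finger_gap: 0.0853
```

Request:
{"fn": "jog_arm", "kwargs": {"targets": [[-0.08,0.02,-0.22,0,0,0],[0,0,0,0,0,0]]}}

```text
t: 5.2
position: [0.4979, -0.3577, 0.0895]
orientation: [-3.129, 0.005, 1.648]
contact_force: [0.7, -0.7, -0.1]
finger_gap: 0.0853
```

Request:
{"fn": "jog_arm", "kwargs": {"targets": [[0,0,0,0,0,0],[0,0,0,0,0,0],[0,0,0,0,0,0],[0,0,0,0,0,0],[0,0,0,0,0,0]], "hand": 1, "force": 40}}

```text
t: 5.7
position: [0.4984, -0.3585, 0.0915]
orientation: [-3.131, 0.006, 1.648]
contact_force: [-0.1, 0.2, 1.4]
finger_gap: 0.0282
```

Request:
{"fn": "jog_arm", "kwargs": {"targets": [[0,0,0,0,0,0],[0,0,0,0,0,0]]}}

```text
t: 5.9
position: [0.4984, -0.3586, 0.0915]
orientation: [-3.131, 0.006, 1.648]
contact_force: [-0.3, 0.3, 1.7]
finger_gap: 0.0279
```

```bash
python3 - <<'E'
from station import *
from h import *
im=snapshot('wrist');crop(im[:,:,::-1],180,150,460,400,2.5,'w4.png')
E
```

```text
(no output)
```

View pics/w4.png

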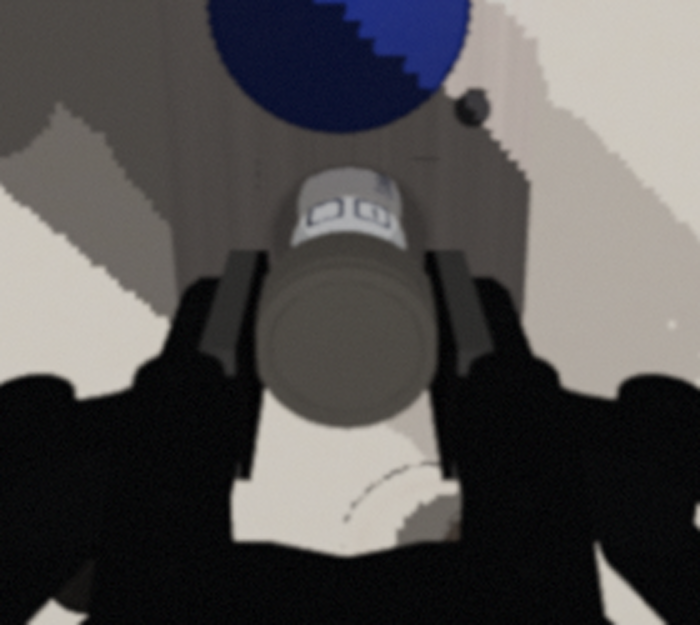

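Request:
{"fn": "jog_arm", "kwargs": {"targets": [[0,0,-0.5,0,0,0],[0,0,-0.9,0,0,0],[0,0,-0.9,0,0,0],[0,0,-0.9,0,0,0],[0,0,-0.9,0,0,0]]}}

```text
t: 6.45
position: [0.4982, -0.357, 0.198]
orientation: [-3.127, 0.004, 1.647]
contact_force: [0.0, 1.0, -0.7]
finger_gap: 0.0284
```

```bash
python3 - <<'E'
from h import *
im=cv2.imread('pics/w1.png')
crop(im,250,205,390,355,4,'w1r.png');crop(im,290,0,620,205,2.4,'w1k.png')
E
```

```text
(no output)
```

View pics/w1r.png

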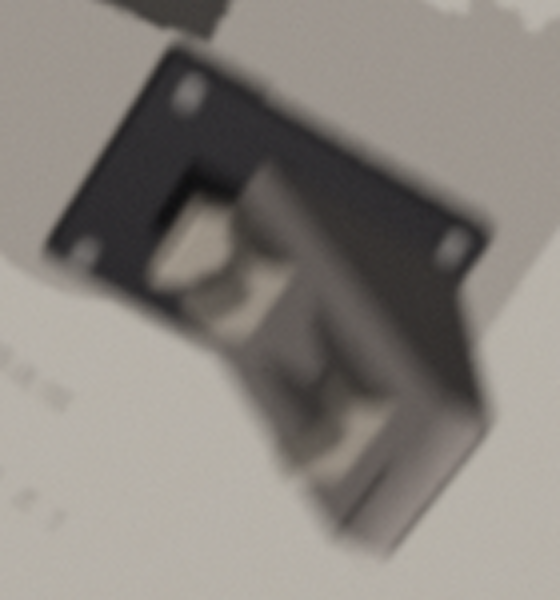

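View pics/w1k.png

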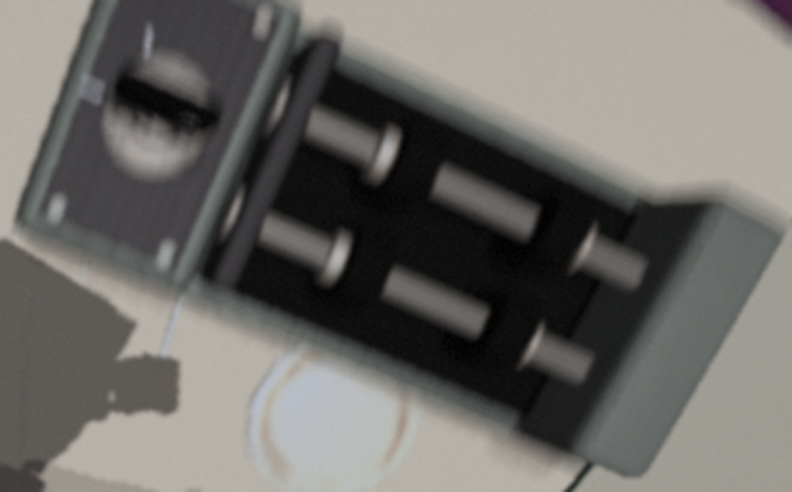

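```bash
python3 - <<'E'
from h import *
from station import *
import pickle
c=pickle.load(open('w1.pkl','rb'))
r=lambda x,y:(250+x/4,205+y/4)
for z in (.004,.008,.012):
    P=[plane(c,*r(*p),z)[:2] for p in((178,48),(487,235),(48,250))]
    print(z,[p.round(4) for p in P],np.linalg.norm(P[1]-P[0]),np.linalg.norm(P[2]-P[0]),'centre',(P[1]+P[2])/2,np.rad2deg(np.arctan2(*(P[1]-P[0])[::-1])))
Q=[plane(c,*r(*p),.008)[:2] for p in((188,93),(453,247),(85,252))];print('screws',[q.round(4) for q in Q],(Q[1]+Q[2])/2)
# top cam screws
T=get_calibration('top');tb=lambda x,y:(290+x/6,155+y/6)
Q=[plane(T,*tb(*p),.008)[:2] for p in((168,92),(52,263),(167,263),(50,90))];print('top screws',[q.round(4) for q in Q],sum(Q)/4)
# back top edge
print('rear top edge', [plane(c,*r(*p),.09)[:2].round(4) for p in((492,425),(388,558))])
k=lambda x,y:(290+x/2.4,y/2.4)
mid=[(490,203),(437,302)] # bare shaft middles, z top .052
a,b=[plane(c,*k(*p),.052)[:2] for p in((487,203),(437,302))]
print('shaft mids',a.round(4),b.round(4),np.linalg.norm(a-b),'centre',(a+b)/2)
e=[plane(c,*k(*p),.052)[:2] for p in((438,180),(532,222),(388,280),(483,320))];print('shaft ends',[x.round(4) for x in e],[np.rad2deg(np.arctan2(*(e[i+1]-e[i])[::-1])) for i in(0,2)])
h=[plane(c,*k(*p),.068)[:2] for p in((782,232),(635,472))];print('housing far corners',[x.round(4) for x in h],np.linalg.norm(h[0]-h[1]))
s=[plane(c,*k(*p),.05)[:2] for p in((263,20),(57,208),(165,253))];print('console screws',[x.round(4) for x in s])
print('key',plane(c,*k(166,100),.096)[:2],plane(c,*k(166,112),.082)[:2])
E
```

```text
0.004 [array([ 0.5072, -0.0416]), array([ 0.6152, -0.045 ]), array([ 0.5058, -0.1174])] 0.10813331533177835 0.0758478031660039 centre [ 0.56051971 -0.08119049] -1.786087503269354
0.008 [array([ 0.5067, -0.0402]), array([ 0.6136, -0.0436]), array([ 0.5054, -0.1152])] 0.1069546033375426 0.0750210208274258 centre [ 0.55949371 -0.07939686] -1.7860875032693515
0.012 [array([ 0.5063, -0.0389]), array([ 0.612 , -0.0422]), array([ 0.5049, -0.113 ])] 0.10577589134330675 0.07419423848884772 centre [ 0.5584677  -0.07760323] -1.7860875032693435
screws [array([ 0.5159, -0.0505]), array([ 0.6072, -0.052 ]), array([ 0.5151, -0.1101])] [ 0.56113918 -0.0810446 ]
top screws [array([ 0.6022, -0.108 ]), array([ 0.5123, -0.047 ]), array([ 0.512 , -0.1073]), array([ 0.6037, -0.0458])] [ 0.55751504 -0.07700529]
rear top edge [array([ 0.6096, -0.0562]), array([ 0.6092, -0.1017])]
shaft mids [0.591  0.1755] [0.5973 0.1366] 0.0394102156996002 centre [0.59416968 0.15606439]
shaft ends [array([0.5702, 0.1721]), array([0.61  , 0.1794]), array([0.5761, 0.1332]), array([0.617 , 0.1407])] [np.float64(10.322334677720727), np.float64(10.443658923719074)]
housing far corners [array([0.6852, 0.2229]), array([0.699 , 0.1243])] 0.09958256879394072
console screws [array([0.4845, 0.1828]), array([0.4551, 0.09  ]), array([0.4984, 0.0972])]
key [0.46906907 0.13404148] [0.47118579 0.13354769]
```

```bash
cat >> h.py <<'E'
def rest(F=(.532,-.080,.040),yaw=0.0):
    Y=Ro.from_euler('z',yaw).as_matrix()
    a=Y@np.array([np.cos(np.deg2rad(55)),0,np.sin(np.deg2rad(55))]);x=Y@np.array([-np.sin(np.deg2rad(55)),0,np.cos(np.deg2rad(55))])
    return np.array(F),a,x,np.cross(a,-x)  # foot, tube axis, outward, y
def Rpark(a,x): return np.stack([x,np.cross(-a,x),-a],1)
E
python3 - <<'E'
from station import *
from h import *
F,a,x,_=rest();R=Rpark(a,x);s=state()
print(F+.0755*a, Ro.from_matrix(R).as_euler('xyz'))
A=np.array([.50,-.20,.25]);go(s,A,[np.pi,0,2.4])
s2=dict(position=A,orientation=np.array([np.pi,0,2.4]));go(s2,F+.0855*a+.05*x,R)
E
```

```text
[ 0.57530502 -0.08        0.10184598] [ 3.14159265 -0.61086524  3.14159265]
rows 8 row [0.735, 0.324, -0.263, -0.018, -0.002, -0.898] total [5.88, 2.59, -2.1, -0.14, -0.02, -7.18]
rows 8 row [-0.082, 0.686, 0.537, 0.27, 0.695, -0.857] total [-0.66, 5.49, 4.3, 2.16, 5.56, -6.86]
```

Request:
{"fn": "jog_arm", "kwargs": {"targets": [[0,0,-0.9,0,0,0],[0,0,-0.9,0,0,0],[0.73,0.32,0,0,0,-0.9],[0.73,0.32,0,0,0,-0.9],[0.73,0.32,0,0,0,-0.9]]}}

```text
t: 6.95
position: [0.5126, -0.3003, 0.2523]
orientation: [-3.13, 0.007, 1.933]
contact_force: [0.3, -0.3, -0.4]
finger_gap: 0.0282
```

Request:
{"fn": "jog_arm", "kwargs": {"targets": [[0.73,0.32,0,0,0,-0.9],[0.73,0.32,0,0,0,-0.9],[0.73,0.32,0,0,0,-0.9],[0.73,0.32,0,0,0,-0.9],[0.73,0.32,0,0,0,-0.9]]}}

```text
t: 7.45
position: [0.4978, -0.1984, 0.2556]
orientation: [-3.128, 0.004, 2.425]
contact_force: [0.7, -0.1, -0.6]
finger_gap: 0.0282
```

```bash
python3 - <<'E'
from station import *
from h import *
F,a,x,_=rest();R=Rpark(a,x);s=state();print(s['qpos'].round(2))
go(s,F+.0855*a+.05*x,R);go(s,F+.0855*a+.05*x,R,12)
E
```

```text
[ 0.33  0.62 -0.03  1.59  0.04  0.94  1.13]
rows 8 row [-0.111, 0.688, 0.554, 0.244, 0.696, -0.833] total [-0.89, 5.5, 4.43, 1.95, 5.57, -6.66]
rows 12 row [-0.085, 0.459, 0.366, 0.163, 0.464, -0.555] total [-1.02, 5.51, 4.39, 1.96, 5.57, -6.66]
```

Request:
{"fn": "jog_arm", "kwargs": {"targets": [[-0.11,0.69,0.55,0.24,0.7,-0.83],[-0.11,0.69,0.55,0.24,0.7,-0.83],[-0.11,0.69,0.55,0.24,0.7,-0.83],[-0.11,0.69,0.55,0.24,0.7,-0.83]]}}

```text
t: 7.85
position: [0.5363, -0.1446, 0.2027]
orientation: [-3.076, -0.309, 2.776]
contact_force: [-0.2, 0.3, 0.5]
finger_gap: 0.0281
```

```bash
python3 - <<'E'
from station import *
from h import *
F,a,x,_=rest();R=Rpark(a,x);s=state();print(s['qpos'].round(2))
go(s,F+.0855*a+.05*x,R)
c=get_calibration('wrist');im=snapshot('wrist');cv2.imwrite('pics/w5.png',im[:,:,::-1])
E
```

```text
[ 0.25  0.88 -0.13  1.23  0.1   1.36  1.33]
rows 4 row [-0.16, 0.677, 0.598, 0.235, 0.685, -0.808] total [-0.64, 2.71, 2.39, 0.94, 2.74, -3.23]
```

View pics/w5.png

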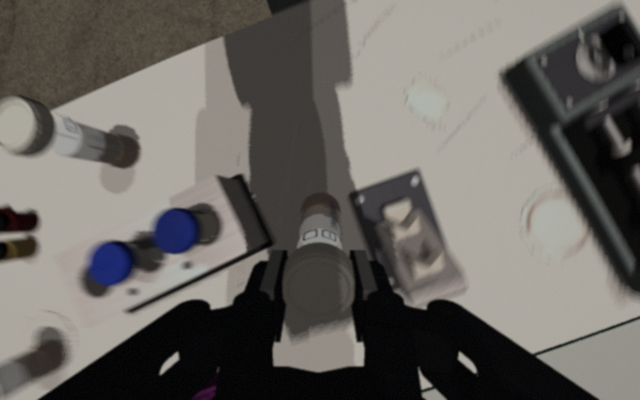

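Request:
{"fn": "jog_arm", "kwargs": {"targets": [[-0.16,0.68,0.3,0.24,0.69,-0.81],[-0.16,0.68,0.6,0.24,0.69,-0.81],[-0.16,0.68,0.6,0.24,0.69,-0.81],[-0.16,0.68,0.6,0.24,0.69,-0.81]]}}

```text
t: 8.3
position: [0.542, -0.0771, 0.1454]
orientation: [3.137, -0.627, -3.121]
contact_force: [-0.4, 0.4, 0.0]
finger_gap: 0.0281
```

```bash
python3 - <<'E'
from station import *
from h import *
F,a,x,_=rest();R=Rpark(a,x);s=state();print(s['qpos'].round(2))
go(s,F+.0855*a+.05*x,R,2)
c=get_calibration('wrist');im=snapshot('wrist');cv2.imwrite('pics/w6.png',im[:,:,::-1])
im=snapshot('side');crop(im[:,:,::-1],260,60,420,260,3,'s6.png')
E
```

```text
[ 0.12  1.13 -0.19  0.93  0.17  1.72  1.54]
rows 2 row [-0.046, -0.058, 0.131, -0.034, -0.078, 0.079] total [-0.09, -0.12, 0.26, -0.07, -0.16, 0.16]
```

View pics/w6.png

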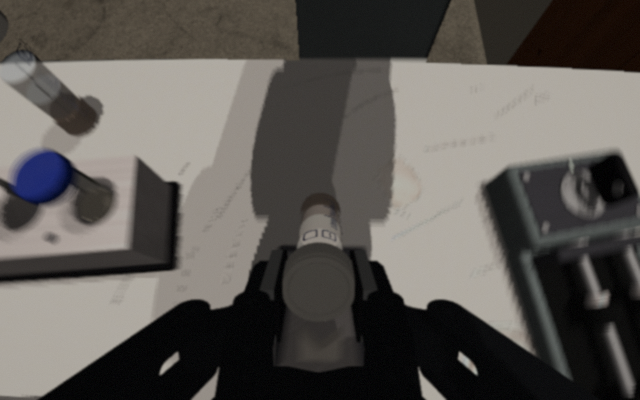

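View pics/s6.png

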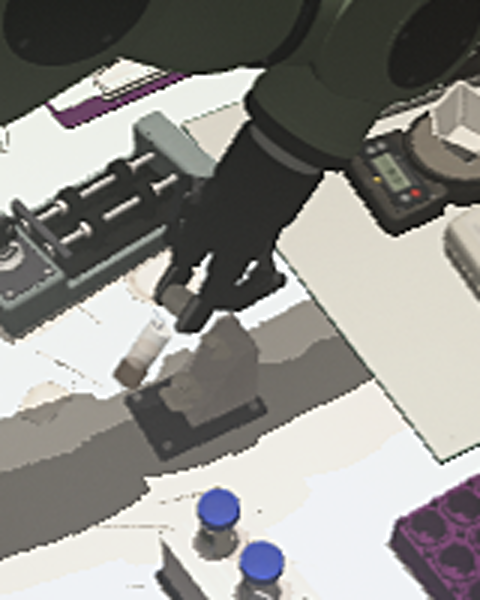

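Request:
{"fn": "jog_arm", "kwargs": {"targets": [[-0.35,-0.06,0.13,0,-0.08,0.08],[-0.4,-0.06,0.12,0,-0.08,0.08],[-0.4,0,0,0,0,0],[0,0,0,0,0,0]]}}

```text
t: 8.8
position: [0.5631, -0.0796, 0.1217]
orientation: [-3.131, -0.608, 3.138]
contact_force: [-0.1, -0.5, 0.1]
finger_gap: 0.0286
```

```bash
cat >> h.py <<'E'
def rel(s,**k):
    F,a,x,y=rest(**k);d=np.array(s['position'])-F
    R=Ro.from_euler('xyz',s['orientation']).as_matrix();Rp=Rpark(a,x)
    print('cradle coords mm x %.1f y %.1f z %.1f'%tuple(1e3*np.array([d@x,d@y,d@a])),'rot err deg(tool)',np.rad2deg(Ro.from_matrix(R.T@Rp).as_rotvec()).round(2),'f',s['contact_force'].round(1),'f.x,f.a',(s['contact_force']@x).round(1),(s['contact_force']@a).round(1))
E
python3 - <<'E'
from station import *
from h import *
rel(state())
E
```

```text
cradle coords mm x 21.4 y 0.4 z 84.8 rot err deg(tool) [-0.46  0.14 -0.19] f [-0.1 -0.5  0.1] f.x,f.a 0.2 0.0
```

Request:
{"fn": "jog_arm", "kwargs": {"targets": [[-0.3,0,0,0,0,0],[-0.3,0,0,0,0,0],[0,0,0,0,0,0]]}}

```text
t: 9.1
position: [0.5763, -0.0818, 0.1146]
orientation: [-3.128, -0.604, 3.131]
contact_force: [-0.5, -1.0, -0.4]
finger_gap: 0.0281
```

```bash
python3 - <<'E'
from station import *
from h import *
rel(state())
im=snapshot('top');crop(im[:,:,::-1],250,130,370,230,5,'t7.png')
im=snapshot('side');crop(im[:,:,::-1],290,130,370,220,6,'s7.png')
E
```

```text
cradle coords mm x 6.5 y -1.8 z 86.5 rot err deg(tool) [-0.43  0.4  -0.48] f [-0.5 -1.  -0.4] f.x,f.a 0.2 -0.6
```

View pics/t7.png

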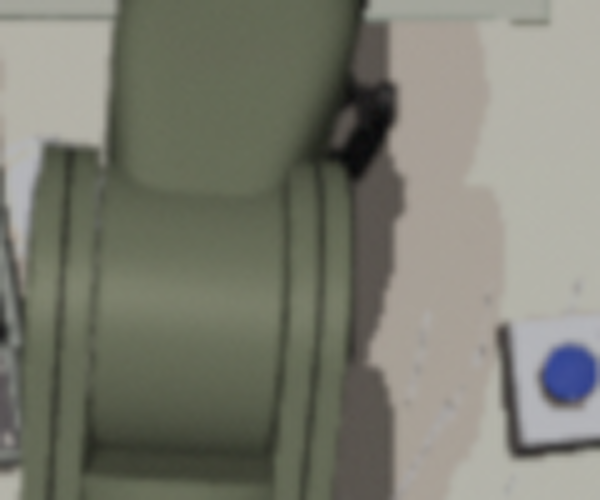

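View pics/s7.png

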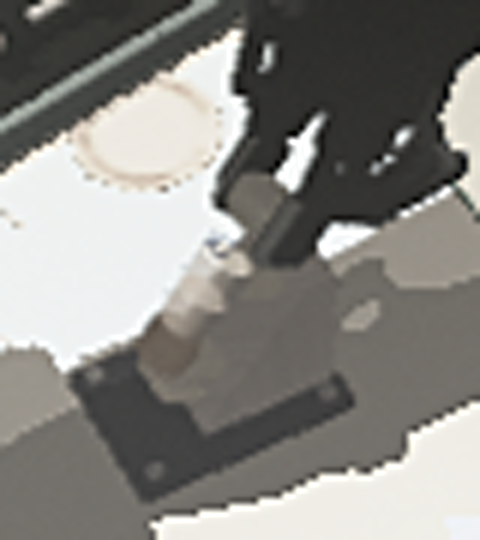

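Request:
{"fn": "jog_arm", "kwargs": {"targets": [[-0.12,0.06,0,-0.05,0.05,-0.05],[-0.08,0.02,0,0,0,0]]}}

```text
t: 9.4
position: [0.5803, -0.0801, 0.1134]
orientation: [-3.137, -0.608, 3.138]
contact_force: [0.9, -0.0, -0.4]
finger_gap: 0.0281
```

```bash
python3 - <<'E'
from station import *
from h import *
rel(state())
E
```

```text
cradle coords mm x 2.5 y -0.1 z 87.8 rot err deg(tool) [-0.11  0.16 -0.19] f [ 0.9 -0.  -0.4] f.x,f.a -0.9 0.2
```

Request:
{"fn": "jog_arm", "kwargs": {"targets": [[-0.08,0,0.05,0,0,0],[-0.06,0,0.05,0,0,0]]}}

```text
t: 9.6
position: [0.5818, -0.0798, 0.1094]
orientation: [-3.138, -0.608, 3.138]
contact_force: [-1.9, 2.4, 5.0]
finger_gap: 0.0283
```

```bash
python3 - <<'E'
from station import *
from h import *
rel(state())
E
```

```text
cradle coords mm x -1.0 y 0.2 z 85.4 rot err deg(tool) [-0.08  0.17 -0.17] f [-1.9  2.4  5. ] f.x,f.a 4.4 3.0
```

Request:
{"fn": "jog_arm", "kwargs": {"targets": [[0.02,0.03,0.12,0,0,0],[0.01,0.01,0.12,0,0,0]]}}

```text
t: 9.8
position: [0.5776, -0.0785, 0.1043]
orientation: [-3.138, -0.608, 3.138]
contact_force: [0.5, 0.5, -1.2]
finger_gap: 0.0281
```

```bash
python3 - <<'E'
from station import *
from h import *
rel(state())
E
```

```text
cradle coords mm x -0.5 y 1.5 z 78.9 rot err deg(tool) [-0.07  0.17 -0.16] f [ 0.5  0.5 -1.2] f.x,f.a -1.1 -0.7
```

Request:
{"fn": "jog_arm", "kwargs": {"targets": [[-0.01,0,0.08,0,0,0],[0,0,0.08,0,0,0]]}}

```text
t: 10.0
position: [0.5751, -0.0786, 0.1005]
orientation: [-3.138, -0.608, 3.138]
contact_force: [-1.2, 0.7, 0.6]
finger_gap: 0.028
```

```bash
python3 - <<'E'
from station import *
from h import *
rel(state())
E
```

```text
cradle coords mm x -0.6 y 1.4 z 74.3 rot err deg(tool) [-0.09  0.16 -0.17] f [-1.2  0.7  0.6] f.x,f.a 1.3 -0.2
```

Request:
{"fn": "jog_arm", "kwargs": {"targets": [[0,0,0.08,0,0,0],[0,0,0.04,0,0,0]]}}

```text
t: 10.2
position: [0.5752, -0.0786, 0.1003]
orientation: [-3.138, -0.602, 3.138]
contact_force: [3.7, 0.7, 9.6]
finger_gap: 0.028
```

```bash
python3 - <<'E'
from station import *
from h import *
rel(state())
im=snapshot('side');crop(im[:,:,::-1],290,130,370,220,6,'s8.png')
E
```

```text
cradle coords mm x -0.8 y 1.4 z 74.1 rot err deg(tool) [-0.08  0.53 -0.19] f [3.7 0.7 9.6] f.x,f.a 2.5 10.0
```

View pics/s8.png

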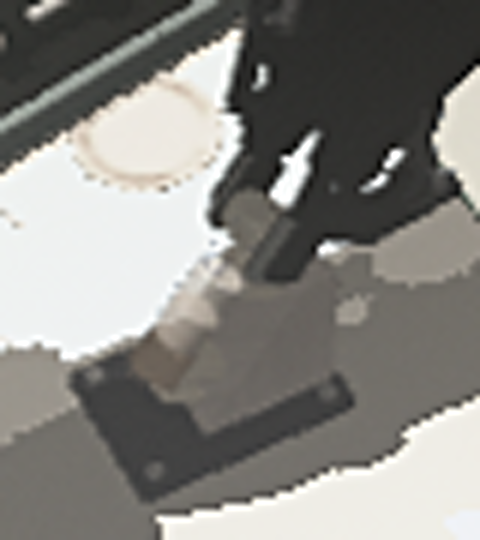

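Request:
{"fn": "jog_arm", "kwargs": {"targets": [[0,0,-0.02,0,0,0],[0,0,0,0,0,0],[0,0,0,0,0,0],[0,0,0,0,0,0]], "hand": -1}}

```text
t: 10.65
position: [0.5753, -0.0789, 0.1006]
orientation: [-3.137, -0.601, 3.137]
contact_force: [0.2, 0.0, -0.3]
finger_gap: 0.0841
```

```bash
python3 - <<'E'
from station import *
from h import *
rel(state())
im=snapshot('wrist');crop(im[:,:,::-1],180,150,460,400,2.2,'w9.png')
E
```

```text
cradle coords mm x -0.7 y 1.1 z 74.5 rot err deg(tool) [-0.1   0.55 -0.22] f [ 0.2  0.  -0.3] f.x,f.a -0.3 -0.1
```

View pics/w9.png

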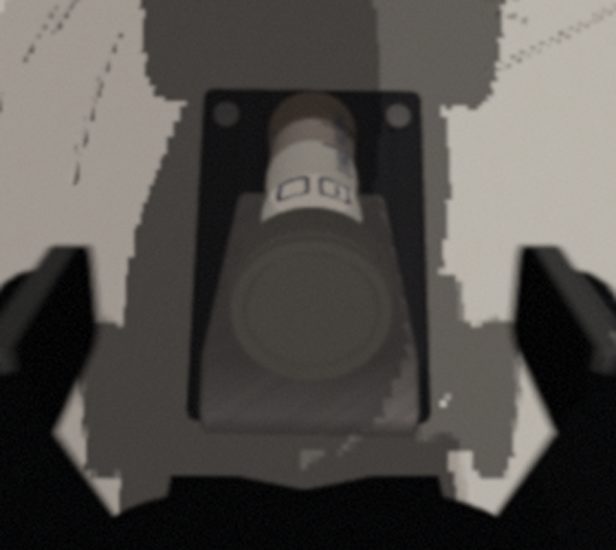

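Request:
{"fn": "jog_arm", "kwargs": {"targets": [[0,0,-0.6,0,0,0],[0,0,-0.9,0,0,0],[0,0,-0.9,0,0,0],[0,0,-0.9,0,0,0]]}}

```text
t: 11.1
position: [0.61, -0.0786, 0.1566]
orientation: [-3.14, -0.601, 3.139]
contact_force: [-0.4, 0.8, -0.9]
finger_gap: 0.0849
```

```bash
python3 - <<'E'
from station import *
from h import *
s=state();k=dict(F=(.5313,-.0788,.0389));rel(s,**k)
F,a,x,y=rest(**k);Rs=np.stack([-a,np.cross(-x,-a),-x],1);print(Rs.round(2),Ro.from_matrix(Rs).as_euler('xyz'))
go(s,F+.043*a+.09*x,Rs);go(s,F+.043*a+.09*x,Rs,16);print(s['qpos'].round(2))
E
```

```text
cradle coords mm x 3.1 y 0.2 z 141.5 rot err deg(tool) [-0.02  0.57 -0.13] f [-0.4  0.8 -0.9] f.x,f.a -0.2 -1.0
[[-0.57  0.    0.82]
 [-0.    1.   -0.  ]
 [-0.82 -0.   -0.57]] [3.14159265 0.95993109 3.14159265]
rows 16 row [0.362, -0.001, 0.039, -0.001, -0.932, -0.001] total [5.79, -0.02, 0.62, -0.02, -14.91, -0.02]
rows 16 row [0.362, -0.001, 0.039, -0.001, -0.932, -0.001] total [5.79, -0.02, 0.62, -0.02, -14.91, -0.02]
[0.05 1.3  0.04 0.43 0.01 2.02 1.64]
```

Request:
{"fn": "jog_arm", "kwargs": {"targets": [[0.36,0,-0.05,0,-0.93,0],[0.36,0,0,0,-0.93,0],[0.36,0,0.04,0,-0.93,0],[0.36,0,0.04,0,-0.93,0],[0.36,0,0.04,0,-0.93,0]]}}

```text
t: 11.6
position: [0.5758, -0.0796, 0.1678]
orientation: [-3.135, -0.175, 3.137]
contact_force: [2.0, -1.1, -1.2]
finger_gap: 0.0852
```

Request:
{"fn": "jog_arm", "kwargs": {"targets": [[0.36,0,0.04,0,-0.93,0],[0.36,0,0.04,0,-0.93,0],[0.36,0,0.04,0,-0.93,0],[0.36,0,0.04,0,-0.93,0],[0.36,0,0.04,0,-0.93,0]]}}

```text
t: 12.1
position: [0.5302, -0.0794, 0.1656]
orientation: [-3.134, 0.33, 3.141]
contact_force: [1.7, -0.5, 0.0]
finger_gap: 0.0858
```

```bash
python3 - <<'E'
from station import *
from h import *
s=state();k=dict(F=(.5313,-.0788,.0389));rel(s,**k)
F,a,x,y=rest(**k);Rs=np.stack([-a,np.cross(-x,-a),-x],1)
go(s,F+.043*a+.09*x,Rs);print(s['qpos'].round(2))
c=get_calibration('wrist');im=snapshot('wrist');cv2.imwrite('pics/w10.png',im[:,:,::-1]);import pickle;pickle.dump(c,open('w10.pkl','wb'))
E
```

```text
cradle coords mm x 73.5 y -0.6 z 103.2 rot err deg(tool) [-0.4  53.92 -0.23] f [ 1.7 -0.5  0. ] f.x,f.a -1.4 1.0
rows 7 row [0.361, 0.004, 0.034, -0.011, -0.859, 0.003] total [2.53, 0.03, 0.24, -0.08, -6.01, 0.02]
[ 0.13  0.66 -0.04  2.07  0.02  0.08  1.65]
```

View pics/w10.png

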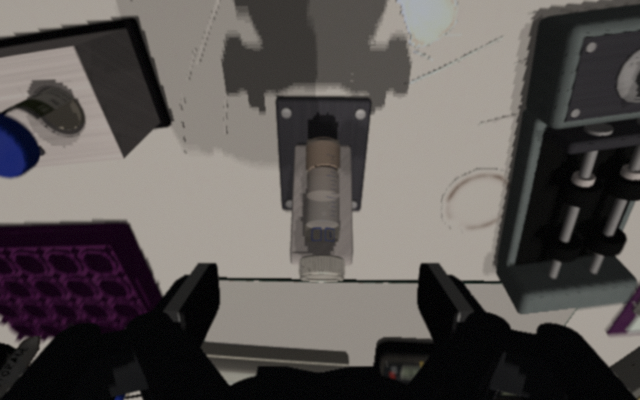

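```bash
cat > kin.py <<'E'
import numpy as np
from scipy.optimize import least_squares
D=[((.1537,.5538,.2309),(.7070,1.4850,.9509)),((.4961,-.3681,.2081),(.8128,1.3403,1.0045)),((.61,-.0786,.1566),(1.3,.43,2.02)),((.5302,-.0794,.1656),(.66,2.07,.08)),((.542,-.0771,.1454),(1.13,.93,1.72)),((.4978,-.1984,.2556),(.62,1.59,.94)),((.5363,-.1446,.2027),(.88,1.23,1.36))]
def fk(p,q):
    zs,L1,L2,L3,o1,o2=p;a,b,c=q[0],q[0]+q[1],sum(q)
    return np.array([L1*np.sin(a)+L2*np.sin(b)+L3*np.sin(c)+o1*np.cos(a)-o2*np.cos(b), zs+L1*np.cos(a)+L2*np.cos(b)+L3*np.cos(c)-o1*np.sin(a)+o2*np.sin(b)])
f=lambda p:np.concatenate([fk(p,q)-[np.hypot(*P[:2]),P[2]] for P,q in D])
r=least_squares(f,[.3,.4,.4,.3,0,0]);p=r.x
if __name__=='__main__':
    print(p.round(4),(r.fun*1e3).round(1))
    F=np.array([.5313,.0389])
    a=np.array([np.cos(.96),np.sin(.96)])
    for pitch in np.arange(-.2,1.0,.1): # tool z = (sin pitch,-cos pitch)
        tz=np.array([np.sin(pitch),-np.cos(pitch)])
        for back in(0,.08):
            T=F+.043*a+tz*.012-tz*back
            g=lambda q:np.r_[fk(p,q)-T,(sum(q)-(np.pi-pitch))*.3]
            for q0 in ([.6,1.8,.4],[.5,2.2,-.5]):
                s=least_squares(g,q0)
                if s.cost<1e-8: print(round(pitch,2),back,s.x.round(2));break
E
python3 kin.py
```

```text
[0.3094 0.5125 0.2907 0.2955 0.0072 0.003 ] [ 1.4  1.2 -0.9 -4.5 -0.7 -2.7 -1.  -0.4  1.1  4.9  0.4  0.2 -0.1  1.3]
-0.2 0 [1.   1.5  0.85]
-0.2 0.08 [0.91 1.39 1.05]
-0.1 0 [0.96 1.61 0.68]
-0.1 0.08 [0.85 1.53 0.87]
0.0 0 [0.93 1.72 0.5 ]
0.0 0.08 [0.8  1.67 0.68]
0.1 0 [0.9  1.82 0.32]
0.1 0.08 [0.76 1.8  0.48]
0.2 0 [0.89 1.92 0.13]
0.2 0.08 [0.73 1.93 0.28]
0.3 0 [ 0.89  2.02 -0.07]
0.3 0.08 [0.71 2.06 0.07]
0.4 0 [ 0.9   2.11 -0.27]
0.4 0.08 [ 0.72  2.18 -0.16]
0.5 0 [ 0.92  2.2  -0.48]
0.5 0.08 [ 0.74  2.31 -0.41]
0.6 0 [ 0.96  2.29 -0.71]
0.6 0.08 [ 0.79  2.43 -0.68]
0.7 0 [ 1.01  2.37 -0.94]
0.7 0.08 [ 0.87  2.54 -0.97]
0.8 0 [ 1.08  2.43 -1.17]
0.8 0.08 [ 0.99  2.65 -1.3 ]
0.9 0 [ 1.16  2.49 -1.41]
0.9 0.08 [ 1.15  2.76 -1.67]
```

Request:
{"fn": "jog_arm", "kwargs": {"targets": [[0,0,-0.2,0.9,0,0],[0,0,-0.2,0.9,0,0]]}}

```text
t: 12.35
position: [0.5241, -0.0837, 0.1709]
orientation: [-2.983, 0.33, 3.131]
contact_force: [0.8, 0.8, -1.3]
finger_gap: 0.0855
```

```bash
python3 - <<'E'
from station import *
from h import *
s=state();k=dict(F=(.5313,-.0788,.0389));rel(s,**k);print(s['qpos'].round(3))
E
```

```text
cradle coords mm x 81.6 y -4.9 z 104.0 rot err deg(tool) [-8.29 53.74 -4.87] f [ 0.8  0.8 -1.3] f.x,f.a -1.4 -0.6
[-0.138  0.667  0.247  2.105 -0.009  0.051  1.574]
```

```bash
cat > fk7.py <<'E'
import numpy as np,itertools
from scipy.spatial.transform import Rotation as Ro
from scipy.optimize import least_squares
D=[([-1.3417,.70705,-.0276,1.48499,.0220,.95093,-.07546],[.15374,.55379,.23086],[-3.14053,0,2.87084]),
([-.138,.667,.247,2.105,-.009,.051,1.574],[.5241,-.0837,.1709],[-2.983,.33,3.131]),
([0.51566,.81284,.16228,1.34025,-.12643,1.00452,.77533],[.4961,-.3681,.2081],[-3.132,.002,1.656]),
([.12,1.13,-.19,.93,.17,1.72,1.54],[.542,-.0771,.1454],[3.137,-.627,-3.121])]
def fk(p,q,s):
    R=np.eye(3);x=np.array([0,0,p[0]])
    Z=lambda a:Ro.from_euler('z',a).as_matrix();Y=lambda a:Ro.from_euler('y',a).as_matrix()
    R=Z(s[0]*q[0])@Y(q[1]);x=x+R@[p[4],0,p[1]]
    R=R@Z(s[1]*q[2])@Y(q[3]);x=x+R@[-p[5],0,p[2]]
    R=R@Z(s[2]*q[4])@Y(q[5]);x=x+R@[p[6],0,p[3]]
    R=R@Z(s[3]*q[6]+s[4])
    return x,R
def res(p,s):
    o=[]
    for q,P,e in D:
        x,R=fk(p,q,s);o+=list(x-P)+list(.3*Ro.from_matrix(Ro.from_euler('xyz',e).as_matrix().T@R).as_rotvec())
    return np.array(o)
best=None
for s in itertools.product((1,-1),(1,-1),(1,-1),(1,-1),(0,np.pi/2,np.pi,-np.pi/2)):
    r=least_squares(res,[.31,.51,.29,.29,0,0,0],args=(s,))
    if best is None or r.cost<best[0].cost: best=(r,s)
p,s=best[0].x,best[1]
if __name__=='__main__': print(best[0].cost,s,p.round(4));print(res(p,s).reshape(4,6).round(4))
E
python3 fk7.py
```

```text
0.001390775649998294 (-1, -1, -1, -1, 1.5707963267948966) [ 0.2268  0.6092  0.2967  0.3996 -0.1565  0.0074 -0.0394]
[[-0.0355 -0.0052 -0.0055  0.     -0.      0.    ]
 [ 0.0075  0.0058  0.0018 -0.0001 -0.0001  0.0002]
 [ 0.0149  0.0123 -0.0028  0.0006 -0.0008  0.0019]
 [ 0.0041  0.0304  0.0065 -0.0002 -0.0009  0.0008]]
```

```bash
cat > fk7.py <<'E'
import numpy as np
from scipy.spatial.transform import Rotation as Ro
from scipy.optimize import least_squares
D=[([-1.3417,.70705,-.0276,1.48499,.0220,.95093,-.07546],[.15374,.55379,.23086],3),
([-.138,.667,.247,2.105,-.009,.051,1.574],[.5241,-.0837,.1709],3),
([0.51566,.81284,.16228,1.34025,-.12643,1.00452,.77533],[.4961,-.3681,.2081],3),
([.12,1.13,-.19,.93,.17,1.72,1.54],[.542,-.0771,.1454],1),([.33,.62,-.03,1.59,.04,.94,1.13],[.4978,-.1984,.2556],1),([.25,.88,-.13,1.23,.1,1.36,1.33],[.5363,-.1446,.2027],1),([.05,1.30,.04,.43,.01,2.02,1.64],[.61,-.0786,.1566],1),([.13,.66,-.04,2.07,.02,.08,1.65],[.5302,-.0794,.1656],1)]
Z=lambda a:Ro.from_euler('z',a).as_matrix();Y=lambda a:Ro.from_euler('y',a).as_matrix()
def frames(q):
    R1=Z(-q[0]);R2=R1@Y(q[1]);R3=R2@Z(-q[2]);R4=R3@Y(q[3]);R5=R4@Z(-q[4]);R6=R5@Y(q[5]);R7=R6@Z(-q[6]+np.pi/2)
    return R1,R2,R3,R4,R5,R6,R7
def cols(q):
    R1,R2,R3,R4,R5,R6,R7=frames(q)
    # z0, v2z, v3x,(elbow) v4x,v4z, v6x,v6z, lateral y sum of (R1..)
    return np.stack([[0,0,1],R2[:,2],R3[:,0],R4[:,0],R4[:,2],R6[:,0],R6[:,2],R1[:,1]*1.,R3[:,1],R5[:,1]],1)
A=np.concatenate([w*cols(q) for q,P,w in D]+[1e-2*np.eye(10)]);b=np.concatenate([w*np.array(P) for q,P,w in D]+[1e-2*np.array([.31,.4,0,0,.35,0,.3,0,0,0])])
v=np.linalg.lstsq(A,b,rcond=None)[0]
def fk(q):return cols(q)@v,frames(q)[-1]
if __name__=='__main__':
    print(v.round(4));print([(1e3*(cols(q)@v-P)).round(1) for q,P,w in D])
E
python3 fk7.py
```

```text
[ 0.3138  0.5431  0.0011  0.0025  0.291   0.0149  0.3235  0.007  -0.0409
  0.0032]
[array([-0.7,  0.1, -0.3]), array([-0.3,  0.5,  0.2]), array([-0.4, -1.3,  0.3]), array([ 1.5, -1. ,  3.4]), array([-3.5, -0. ,  0. ]), array([-1.7,  1.9,  0.4]), array([-0.2,  1.7, -2.2]), array([ 3.9, -1.3, -2.5])]
```

```bash
cat > ik.py <<'E'
from fk7 import *
lo=np.array([-2.71,-.32,-1.57,0,-1.46,0,-2.83])+.03;hi=np.array([2.71,2.16,1.52,2.45,4.6,2.02,2.83])-.03
def ik(P,R,q0s,reg=1e-3,qref=None):
    out=[]
    for q0 in q0s:
        q0=np.clip(q0,lo+1e-3,hi-1e-3);ref=q0 if qref is None else qref
        f=lambda q:np.r_[(fk(q)[0]-P)*3,Ro.from_matrix(R.T@fk(q)[1]).as_rotvec(),reg*(q-ref)]
        r=least_squares(f,q0,bounds=(lo,hi))
        if np.abs(f(r.x)[:6]).max()<6e-3: out.append(r.x)
    return out
def side(pitch,back=0,F=np.array([.5313,-.0788,.0389]),flip=False,tz=.012,zg=.043):
    a=np.array([np.cos(.96),0,np.sin(.96)])
    z=np.array([np.sin(pitch),0,-np.cos(pitch)]);y=np.array([0,1.,0])*(-1 if flip else 1);x=np.cross(y,z)
    return F+zg*a+z*(tz-back),np.stack([x,y,z],1)
E
cat > t.py <<'E'
from ik import *
rng=np.random.default_rng(0)
starts=[lo+(hi-lo)*rng.random(7) for _ in range(25)]
qc=np.array([-.138,.667,.247,2.105,-.009,.051,1.574])
for fl in(0,1):
  for p in(.2,.3,.4,.6,.8,.9,.96):
    P,R=side(p,0,flip=fl);o=ik(P,R,starts+[qc])
    o=sorted(o,key=lambda q:np.abs(q-qc).max());print(fl,p,len(o),o[0].round(2) if o else '', o[-1].round(2) if o else '')
E
time python3 t.py
```

```text
0 0.2 12 [ 0.1   0.88 -0.01  1.92 -0.1   0.14  1.77] [ 0.64  1.14 -1.25  1.97  1.47  1.06  0.29]
0 0.3 8 [ 0.68  1.18 -1.33  2.09  1.65  1.12  0.13] [-0.24  1.08  0.78  2.09  4.41  0.73 -2.8 ]
0 0.4 7 [ 0.7   1.25 -1.44  2.2   1.8   1.25  0.  ] [-0.26  1.13  0.84  2.2   4.18  0.9  -2.58]
0 0.6 8 [ 0.71  1.37 -1.54  2.4   2.06  1.49 -0.18] [-0.21  1.23  0.81  2.41  3.85  1.24 -2.25]
0 0.8 0  
0 0.9 0  
0 0.96 0  
1 0.2 16 [-0.11  0.95  0.45  1.97 -1.43  0.39 -0.07] [-0.37  1.47  1.49  1.98  4.57  1.46  0.05]
1 0.3 8 [ 0.26  0.88 -0.36  2.1   2.    0.28  2.8 ] [-0.31  1.19  1.01  2.09  4.45  0.96  0.27]
1 0.4 10 [ 0.41  0.94 -0.64  2.21  2.18  0.58  2.66] [-0.35  1.49  1.46  2.19  4.33  1.55  0.29]
1 0.6 12 [ 0.5   1.08 -0.83  2.42  2.47  1.02  2.43] [-0.29  1.61  1.49  2.39  4.1   1.83  0.46]
1 0.8 0  
1 0.9 0  
1 0.96 0  
real	2m7.252s
user	2m6.646s
sys	0m0.103s
```

```bash
cat >> ik.py <<'E'
def side2(delta,phi,back=0,F=np.array([.5313,-.0788,.0389]),flip=False,tz=.012,zg=.043):
    """delta: tool z leaned from perpendicular towards foot(-a); phi: rotation about the tube axis (+: comes from -y side)"""
    a=np.array([np.cos(.96),0,np.sin(.96)]);X=np.array([-np.sin(.96),0,np.cos(.96)]);y=np.array([0,1.,0])
    A=Ro.from_rotvec(a*phi).as_matrix()
    n=-X*np.cos(phi)+y*np.sin(phi)          # perpendicular approach
    z=n*np.cos(delta)-a*np.sin(delta)
    j=y*np.cos(phi)+X*np.sin(phi)
    if flip:j=-j
    return F+zg*a+n*tz-z*back,np.stack([np.cross(j,z),j,z],1)
E
cat > t.py <<'E'
from ik import *
import sys
rng=np.random.default_rng(1)
qc=np.array([-.138,.667,.247,2.105,-.009,.051,1.574])
starts=[np.clip(qc+rng.normal(size=7)*[.4,.4,.6,.2,.9,.4,.9],lo,hi) for _ in range(10)]
for fl in(0,1):
  for d in(0,.2,.4):
   for ph in(.2,.4,.55):
    P,R=side2(d,ph,0,flip=fl);o=ik(P,R,starts)
    o=sorted(o,key=lambda q:np.abs(q-qc).sum());print(fl,d,ph,len(o),o[0].round(2) if o else '',flush=True)
E
time timeout 500 python3 t.py
```

```text
0 0 0.2 0 
0 0 0.4 0 
0 0 0.55 0 
0 0.2 0.2 0 
0 0.2 0.4 0 
0 0.2 0.55 0 
0 0.4 0.2 1 [ 0.82  1.24 -1.34  2.29  2.08  0.98 -0.01]
0 0.4 0.4 0 
0 0.4 0.55 10 [ 0.83  1.08 -0.79  1.99  0.4   0.03  1.99]
1 0 0.2 0 
1 0 0.4 3 [0.46 1.27 0.02 2.42 3.93 1.39 1.73]
1 0 0.55 3 [ 1.03  1.39 -0.98  2.31  3.32  0.57  2.54]
1 0.2 0.2 2 [-0.11  1.55  1.2   2.42  4.05  1.99  0.85]
1 0.2 0.4 3 [ 0.8   1.17 -0.78  2.35  3.18  0.66  2.36]
1 0.2 0.55 2 [ 0.98  1.25 -1.02  2.22  2.87  0.36  2.8 ]
1 0.4 0.2 3 [ 0.53  0.99 -0.58  2.31  2.9   0.59  2.25]
1 0.4 0.4 2 [ 0.78  1.07 -0.86  2.2   2.59  0.35  2.8 ]
1 0.4 0.55 10 [ 0.83  1.08 -0.79  1.99  0.34  0.03 -1.09]
real	0m53.599s
user	0m52.609s
sys	0m0.210s
```

```bash
cat > t.py <<'E'
from ik import *
qc=np.array([-.138,.667,.247,2.105,-.009,.051,1.574])
starts=[qc,[.83,1.08,-.79,1.99,.4,.03,1.99],[.5,1,-.4,1.95,.2,.06,1.8]]
for d in(.35,.4,.45,.5,.55,.6):
   for ph in(.2,.3,.4,.5,.6):
    r=[]
    for b in (0,.07):
      P,R=side2(d,ph,b,tz=.008);o=ik(P,R,starts)
      o=sorted(o,key=lambda q:np.abs(q-qc).sum());r.append(o[0].round(2) if o else None)
    print(d,ph,*r)
# roller reach
P0=np.array([.594,.156,.060]);yw=np.deg2rad(10.4)
for d in(0,.4,.5,.6):
    z=Ro.from_euler('z',yw).apply([-np.sin(d),0,-np.cos(d)]);y=Ro.from_euler('z',yw).apply([0,1,0]);R=np.stack([np.cross(y,z),y,z],1)
    for b in(0,.08):
        o=ik(P0-z*b*0+[0,0,b],R,[[-.2,1.0,0,1.3,0,1.2,1.5],[-.2,1.2,0,.6,0,1.9,1.5]]);print('roller',d,b,[q.round(2) for q in o][:1])
E
time timeout 500 python3 t.py
```

```text
0.35 0.2 None None
0.35 0.3 None None
0.35 0.4 None None
0.35 0.5 None None
0.35 0.6 [ 0.9   1.13 -0.86  2.    0.39  0.03  2.07] [ 1.04  1.05 -0.96  2.01  0.29  0.16  2.18]
0.4 0.2 None None
0.4 0.3 None None
0.4 0.4 None None
0.4 0.5 None [ 0.93  0.95 -0.84  2.07  0.34  0.06  2.01]
0.4 0.6 [ 0.87  1.11 -0.84  1.97  0.36  0.09  2.08] [ 1.    1.02 -0.92  1.97  0.22  0.23  2.23]
0.45 0.2 None None
0.45 0.3 None None
0.45 0.4 None None
0.45 0.5 [ 0.76  1.03 -0.72  1.99  0.39  0.03  1.93] [ 0.89  0.93 -0.81  2.02  0.25  0.14  2.07]
0.45 0.6 [ 0.84  1.09 -0.82  1.93  0.29  0.15  2.13] [ 0.95  1.   -0.88  1.93  0.15  0.29  2.27]
0.5 0.2 None None
0.5 0.3 None None
0.5 0.4 None [ 0.76  0.85 -0.68  2.05  0.25  0.08  1.94]
0.5 0.5 [ 0.73  1.01 -0.7   1.97  0.31  0.08  1.99] [ 0.85  0.91 -0.77  1.97  0.17  0.22  2.13]
0.5 0.6 [ 0.8   1.07 -0.78  1.89  0.22  0.22  2.17] [ 0.91  0.97 -0.82  1.89  0.09  0.35  2.31]
0.55 0.2 None None
0.55 0.3 None [ 0.61  0.79 -0.52  2.06  0.22  0.06  1.85]
0.55 0.4 [ 0.61  0.95 -0.56  1.99  0.29  0.04  1.88] [ 0.73  0.84 -0.65  2.    0.17  0.17  2.01]
0.55 0.5 [
[... 551 characters left out ...]
0.69  1.82  0.11  0.34  2.24] [ 0.79  0.92 -0.7   1.79 -0.02  0.48  2.37]
roller 0 0 [array([-0.31,  0.98, -0.  ,  1.5 ,  0.  ,  0.66,  1.44])]
roller 0 0.08 [array([-0.31,  0.87, -0.  ,  1.45,  0.  ,  0.83,  1.44])]
roller 0.4 0 [array([-0.28,  1.2 , -0.03,  0.92, -0.02,  1.41,  1.47])]
roller 0.4 0.08 [array([-0.28,  1.11, -0.02,  0.87, -0.02,  1.55,  1.47])]
roller 0.5 0 [array([-0.28,  1.28, -0.03,  0.74, -0.03,  1.61,  1.47])]
roller 0.5 0.08 [array([-0.28,  1.2 , -0.02,  0.7 , -0.03,  1.75,  1.46])]
roller 0.6 0 [array([-0.27,  1.38, -0.03,  0.52, -0.03,  1.84,  1.47])]
roller 0.6 0.08 [array([-0.27,  1.3 , -0.02,  0.47, -0.04,  1.97,  1.46])]
real	0m38.760s
user	0m38.894s
sys	0m0.176s
```

```bash
cat > t2.py <<'E'
from station import *
from h import *
from ik import side2
s=state()
P,R=side2(.5,.5,.075,tz=.008);P0,_=side2(.5,.5,0,tz=.008)
print(P,P0,'x',R[:,0].round(2),'y',R[:,1].round(2),'z',R[:,2].round(2),'cam',P0+R@[.075,0,-.143])
print('err',np.linalg.norm(P-s['position']));go(s,P,R);go(s,P,R,9)
print(s['qpos'].round(2),s['t'])
E
python3 t2.py
```

```text
[ 0.53501704 -0.10651976  0.13268163] [ 0.56171263 -0.0749646   0.07009875] x [-0.85 -0.23 -0.48] y [-0.39  0.88  0.27] z [ 0.36  0.42 -0.83] cam [ 0.44721498 -0.15236843  0.15360284]
err 0.04585022977879961
rows 6 row [0.044, -0.174, 0.254, -0.929, -0.236, -0.427] total [0.26, -1.04, 1.52, -5.57, -1.42, -2.56]
rows 9 row [0.031, -0.118, 0.167, -0.619, -0.157, -0.285] total [0.28, -1.06, 1.5, -5.57, -1.41, -2.56]
[-0.14  0.67  0.25  2.1  -0.01  0.05  1.57] 12.35
```

Request:
{"fn": "jog_arm", "kwargs": {"targets": [[0,-0.17,0,-0.9,0,-0.4],[0,-0.17,0.1,-0.9,0,-0.4],[0.04,-0.17,0.25,-0.9,-0.2,-0.4]]}}

```text
t: 12.65
position: [0.5287, -0.0738, 0.1632]
orientation: [3.115, 0.331, -3.002]
contact_force: [-0.5, -0.7, -1.2]
finger_gap: 0.0854
```

```bash
python3 t2.py
```

```text
[ 0.53501704 -0.10651976  0.13268163] [ 0.56171263 -0.0749646   0.07009875] x [-0.85 -0.23 -0.48] y [-0.39  0.88  0.27] z [ 0.36  0.42 -0.83] cam [ 0.44721498 -0.15236843  0.15360284]
err 0.04518848356314825
rows 4 row [0.117, -0.371, 0.235, -0.814, -0.348, -0.339] total [0.47, -1.48, 0.94, -3.26, -1.39, -1.36]
rows 9 row [0.055, -0.167, 0.1, -0.362, -0.155, -0.151] total [0.5, -1.5, 0.9, -3.26, -1.4, -1.36]
[ 0.26  0.67 -0.2   2.05  0.09  0.11  1.75] 12.65
```

Request:
{"fn": "jog_arm", "kwargs": {"targets": [[0.12,-0.37,0.1,-0.8,-0.35,-0.34],[0.12,-0.37,0.2,-0.8,-0.35,-0.34],[0.12,-0.37,0.3,-0.8,-0.35,-0.34],[0.12,-0.37,0.3,-0.8,-0.35,-0.34]]}}

```text
t: 13.05
position: [0.5341, -0.1015, 0.1374]
orientation: [2.867, 0.472, -2.885]
contact_force: [-0.2, -0.1, -1.3]
finger_gap: 0.0858
```

```bash
cat >> t2.py <<'E'
import pickle
c=get_calibration('wrist');im=snapshot('wrist');cv2.imwrite('pics/w11.png',im[:,:,::-1]);pickle.dump(c,open('w11.pkl','wb'))
E
python3 t2.py
```

```text
[ 0.53501704 -0.10651976  0.13268163] [ 0.56171263 -0.0749646   0.07009875] x [-0.85 -0.23 -0.48] y [-0.39  0.88  0.27] z [ 0.36  0.42 -0.83] cam [ 0.44721498 -0.15236843  0.15360284]
err 0.006947972157775223
rows 1 row [0.099, -0.24, 0.1, -0.453, -0.213, -0.138] total [0.1, -0.24, 0.1, -0.45, -0.21, -0.14]
rows 9 row [0.011, -0.027, 0.01, -0.05, -0.024, -0.015] total [0.1, -0.24, 0.09, -0.45, -0.22, -0.14]
[ 0.79  0.89 -0.72  1.97  0.22  0.19  2.03] 13.05
```

View pics/w11.png

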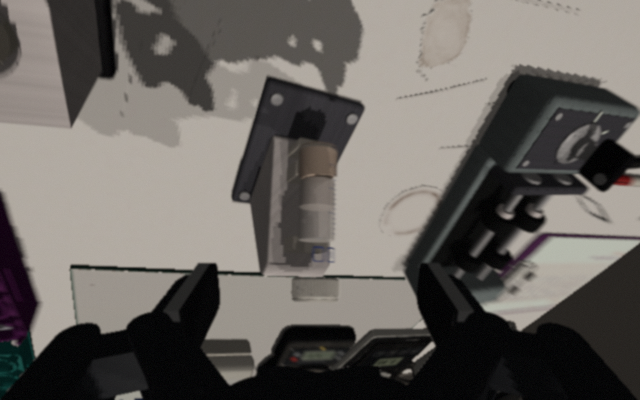

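```bash
python3 - <<'E'
from h import *
import pickle
c=pickle.load(open('w11.pkl','rb'));F,a,x,y=rest(F=(.5313,-.0788,.0389))
print(proj(c,[F,F+.043*a,F+.086*a,F+.1*a,F-.013*x*0]))
im=cv2.imread('pics/w11.png');crop(cv2.convertScaleAbs(im,alpha=1.4),240,100,400,310,2.8,'w11c.png')
E
```

```text
[[313.91464695 148.84469182]
 [313.11778962 210.08990953]
 [312.26820952 276.72744645]
 [311.98114024 299.57721206]
 [313.91464695 148.84469182]]
```

View pics/w11c.png

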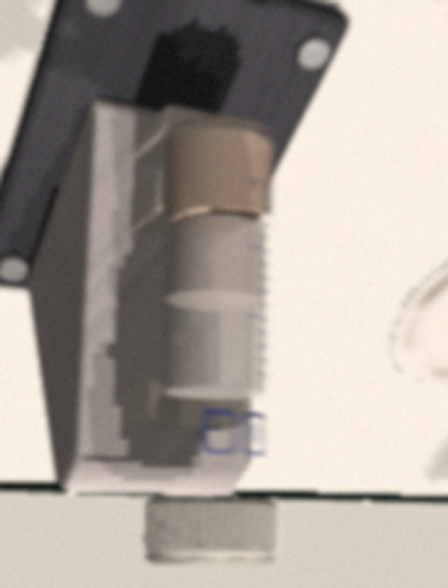

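Request:
{"fn": "jog_arm", "kwargs": {"targets": [[0.1,-0.19,0.1,-0.45,-0.21,-0.14],[0,0,0.5,0,0,0]]}}

```text
t: 13.3
position: [0.5374, -0.1105, 0.1178]
orientation: [2.813, 0.498, -2.894]
contact_force: [0.1, 0.2, 0.0]
finger_gap: 0.0855
```

```bash
cat > t3.py <<'E'
from station import *
from h import *
from ik import side2
import sys
s=state();P0,R=side2(.5,.5,0,tz=.008)
P0=P0+R[:,1]*.0012
R0=Ro.from_euler('xyz',s['orientation']).as_matrix()
print('to go, tool frame mm',(R0.T@(P0-s['position'])*1e3).round(1),'rot deg',np.rad2deg(Ro.from_matrix(R0.T@R).as_rotvec()).round(1),s['qpos'].round(2),s['contact_force'].round(1))
E
python3 t3.py
```

```text
to go, tool frame mm [-5.5  9.7 63.5] rot deg [ 0.1  0.3 -0.8] [ 0.85  0.97 -0.77  1.94  0.24  0.21  2.08] [0.1 0.2 0. ]
```

Request:
{"fn": "jog_arm", "kwargs": {"targets": [[-0.11,0.2,0.3,0,0,-0.06],[-0.11,0.19,0.4,0,0,-0.06]]}}

```text
t: 13.5
position: [0.5449, -0.0928, 0.1074]
orientation: [2.819, 0.501, -2.882]
contact_force: [0.2, 0.9, -0.1]
finger_gap: 0.0853
```

```bash
python3 t3.py
```

```text
to go, tool frame mm [-0.3 -0.1 44.6] rot deg [ 0.1  0.2 -0.2] [ 0.8   0.98 -0.74  1.95  0.25  0.16  2.07] [ 0.2  0.9 -0.1]
```

Request:
{"fn": "jog_arm", "kwargs": {"targets": [[0,0,0.5,0,0,0],[0,0,0.5,0,0,0],[0,0,0.3,0,0,0]]}}

```text
t: 13.8
position: [0.5582, -0.0744, 0.0792]
orientation: [2.822, 0.501, -2.874]
contact_force: [-0.7, -0.5, 0.4]
finger_gap: 0.0851
```

```bash
python3 t3.py
```

```text
to go, tool frame mm [ 1.5 -3.2  8.6] rot deg [0.1 0.1 0.2] [ 0.73  1.03 -0.69  1.94  0.25  0.09  2.06] [-0.7 -0.5  0.4]
```

Request:
{"fn": "jog_arm", "kwargs": {"targets": [[0.04,-0.1,0.22,0,0,0.02],[0.02,-0.03,0.1,0,0,0]]}}

```text
t: 14.0
position: [0.5615, -0.073, 0.0697]
orientation: [2.821, 0.5, -2.875]
contact_force: [-0.1, -0.6, 0.1]
finger_gap: 0.0856
```

```bash
python3 t3.py; python3 - <<'E'
from station import *
from h import *
im=snapshot('wrist');cv2.imwrite('pics/w12.png',im[:,:,::-1])
E
```

```text
to go, tool frame mm [ 0.1 -0.5 -1.1] rot deg [0.2 0.1 0.1] [ 0.72  1.05 -0.68  1.93  0.25  0.08  2.06] [-0.1 -0.6  0.1]
```

View pics/w12.png

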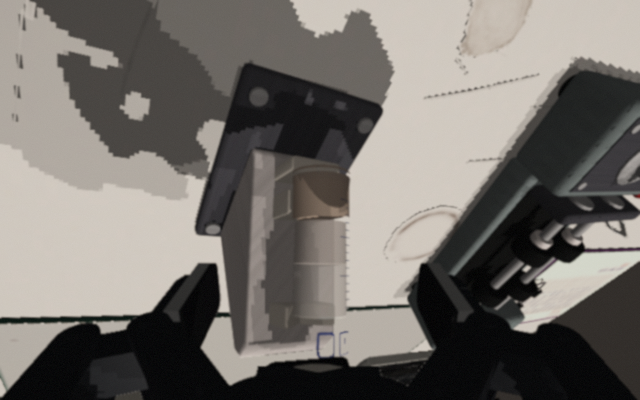

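Request:
{"fn": "jog_arm", "kwargs": {"targets": [[0,0.02,-0.07,0,0,0],[0,0,0,0,0,0],[0,0,0,0,0,0],[0,0,0,0,0,0],[0,0,0,0,0,0]], "hand": 1, "force": 40}}

```text
t: 14.55
position: [0.5602, -0.0739, 0.0722]
orientation: [2.821, 0.5, -2.876]
contact_force: [-1.7, 4.3, 1.4]
finger_gap: 0.0246
```

```bash
python3 t3.py; python3 - <<'E'
from station import *
from h import *
im=snapshot('wrist');cv2.imwrite('pics/w13.png',im[:,:,::-1]);print(state()['finger_gap'])
E
```

```text
to go, tool frame mm [-0.1 -0.9  1.8] rot deg [0.2 0.1 0.1] [ 0.72  1.04 -0.68  1.94  0.25  0.08  2.06] [-1.7  4.3  1.4]
0.024706753388952715
```

View pics/w13.png

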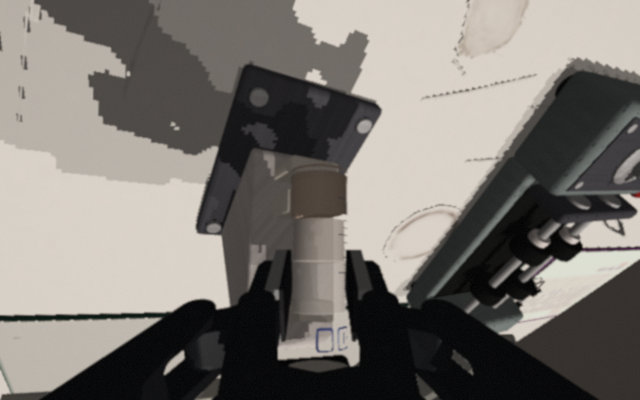

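Request:
{"fn": "jog_arm", "kwargs": {"targets": [[0.15,0.18,-0.28,0,0,0],[0.25,0.29,-0.46,0,0,0],[0.25,0.29,-0.46,0,0,0],[0.25,0.29,-0.46,0,0,0]]}}

```text
t: 15.0
position: [0.514, -0.074, 0.1042]
orientation: [2.821, 0.5, -2.877]
contact_force: [-0.3, 0.2, -0.1]
finger_gap: 0.0244
```

```bash
python3 - <<'E'
from h import *
P=np.array([.5602,-.0739,.0722]);R=Ro.from_euler('xyz',[2.821,.5,-2.876]).as_matrix()
F,a,x,y=rest(F=(.5313,-.0788,.0389))
print('mid tool',R.T@(F+.043*a-P),'axis tool',R.T@a)
E
python3 - <<'E'
from station import *
from h import *
s=state();print(s['qpos'].round(2),s['finger_gap'])
im=snapshot('wrist');cv2.imwrite('pics/w14.png',im[:,:,::-1])
E
```

```text
mid tool [ 0.00379379 -0.00208817 -0.00518673] axis tool [-8.78433808e-01  3.77520094e-05 -4.77864042e-01]
[ 0.78  0.96 -0.71  2.07  0.25  0.04  2.05] 0.024379395354217865
```

View pics/w14.png

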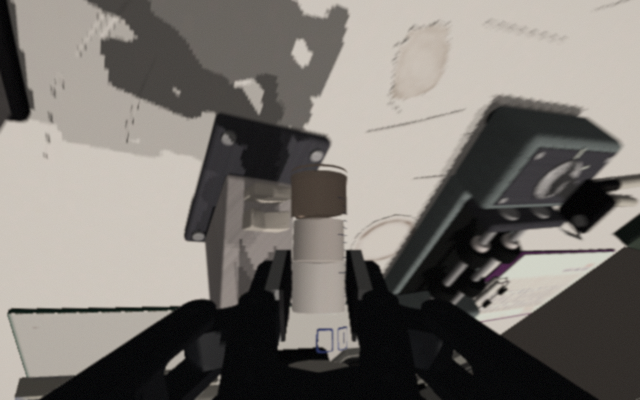

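Request:
{"fn": "jog_arm", "kwargs": {"targets": [[-0.3,0.2,-0.6,0,0,0],[-0.4,0.23,-0.7,0,0,0],[-0.4,0.23,-0.7,0,0,0],[-0.4,0.23,-0.7,0,0,0]]}}

```text
t: 15.45
position: [0.5097, -0.0754, 0.1869]
orientation: [2.821, 0.496, -2.878]
contact_force: [-0.6, -0.3, -0.5]
finger_gap: 0.0247
```

```bash
cat > t4.py <<'E'
from station import *
from h import *
import sys
psi=np.deg2rad(10.4);B=np.array([.594,.156,.068])
def roll(h,d=.5,m=np.array([.0038,0,-.0052])):
    W=Ro.from_euler('z',psi).as_matrix();z=W@[-np.sin(d),0,-np.cos(d)];y=W@[0,1,0];R=np.stack([np.cross(y,z),y,z],1)
    return B+[0,0,h]-R@m,R
if __name__=='__main__':
    h=float(sys.argv[1]);n=int(sys.argv[2]) if len(sys.argv)>2 else None
    s=state();P,R=roll(h);print('target',P.round(4));go(s,P,R,n)
    R0=Ro.from_euler('xyz',s['orientation']).as_matrix();print('tool mm',((R0.T@(P-s['position']))*1e3).round(1),'deg',np.rad2deg(Ro.from_matrix(R0.T@R).as_rotvec()).round(1),'up in tool',(R0.T@[0,0,1]).round(2))
    print(s['position'].round(4),s['qpos'].round(2),'t',s['t'],'f',s['contact_force'].round(1),s['finger_gap'])
E
python3 t4.py .1; python3 - <<'E'
from h import *
from station import *
T=get_calibration('top');ta=lambda x,y:(200+x/6,130+y/6)
a,b=[plane(T,*ta(*p),.052)[:2] for p in((146,264),(220,252))];print(a,b,(a+b)/2,np.linalg.norm(a-b))
e=[plane(T,*ta(*p),.052)[:2] for p in((138,220),(152,310),(215,207),(230,297))];print(e,np.rad2deg(np.arctan2(*(e[0]-e[1])[::-1])),np.rad2deg(np.arctan2(*(e[2]-e[3])[::-1])),sum(e)/4)
E
```

```text
target [0.5948 0.1562 0.1616]
rows 10 row [-0.602, 0.775, 0.279, 0.28, 0.929, 0.234] total [-6.02, 7.75, 2.79, 2.8, 9.29, 2.34]
tool mm [-113.4  162.7  148.9] deg [16.8 55.8 14. ] up in tool [-0.48  0.28 -0.83]
[ 0.5097 -0.0754  0.1869] [ 0.86  0.82 -0.84  2.03  0.19  0.24  2.02] t 15.45 f [-0.6 -0.3 -0.5] 0.024652825537002796
[0.5860562  0.17748735] [0.59198362 0.13960311] [0.58901991 0.15854523] 0.038345139131785846
[array([0.6087683 , 0.18193644]), array([0.56238631, 0.1740569 ]), array([0.61520386, 0.1424636 ]), array([0.5688115, 0.1341866])] 9.64156089302903 10.115875173842149 [0.58879249 0.15816088]
```

Request:
{"fn": "jog_arm", "kwargs": {"targets": [[-0.6,0.78,0.1,0.28,0.93,0.23],[-0.6,0.78,0.2,0.28,0.93,0.23],[-0.6,0.78,0.28,0.28,0.93,0.23],[-0.6,0.78,0.28,0.28,0.93,0.23],[-0.6,0.78,0.28,0.28,0.93,0.23]]}}

```text
t: 15.95
position: [0.5496, 0.0278, 0.2087]
orientation: [2.974, 0.004, -2.898]
contact_force: [-0.1, -1.5, -0.8]
finger_gap: 0.0245
```

```bash
sed -i 's/10.4/10.2/;s/.594,.156,.068/.592,.157,.068/' t4.py; python3 t4.py .09
```

```text
target [0.5928 0.1571 0.1516]
rows 5 row [-0.66, 0.89, 0.435, 0.281, 0.949, 0.203] total [-3.3, 4.45, 2.17, 1.41, 4.74, 1.02]
tool mm [-73.  103.9  75.7] deg [ 8.4 28.5  6.1] up in tool [-0.    0.17 -0.99]
[0.5496 0.0278 0.2087] [ 0.21  0.74 -0.44  1.57  0.16  0.9   1.59] t 15.95 f [-0.1 -1.5 -0.8] 0.024537731035912017
```

Request:
{"fn": "jog_arm", "kwargs": {"targets": [[-0.66,0.89,0.3,0.28,0.95,0.2],[-0.66,0.89,0.4,0.28,0.95,0.2],[-0.66,0.89,0.4,0.28,0.95,0.2],[-0.66,0.89,0.4,0.28,0.95,0.2],[-0.66,0.89,0.4,0.28,0.95,0.2]]}}

```text
t: 16.45
position: [0.5939, 0.1515, 0.1662]
orientation: [3.136, -0.468, -2.958]
contact_force: [1.3, -1.4, 0.5]
finger_gap: 0.0246
```

```bash
python3 t4.py .07 2;python3 - <<'E'
from station import *
from h import *
import pickle
c=get_calibration('wrist');im=snapshot('wrist');cv2.imwrite('pics/w15.png',im[:,:,::-1]);pickle.dump(c,open('w15.pkl','wb'))
im=snapshot('side');crop(im[:,:,::-1],220,60,380,190,5,'s15.png')
E
```

```text
target [0.5928 0.1571 0.1316]
rows 2 row [-0.316, 0.113, 0.616, 0.014, 0.152, 0.024] total [-0.63, 0.23, 1.23, 0.03, 0.3, 0.05]
tool mm [-15.6   5.6  30.9] deg [0.2 1.8 0.3] up in tool [ 0.45  0.   -0.89]
[0.5939 0.1515 0.1662] [-0.21  1.15 -0.28  0.72  0.17  1.75  1.36] t 16.45 f [ 1.3 -1.4  0.5] 0.024613640273465236
```

View pics/w15.png

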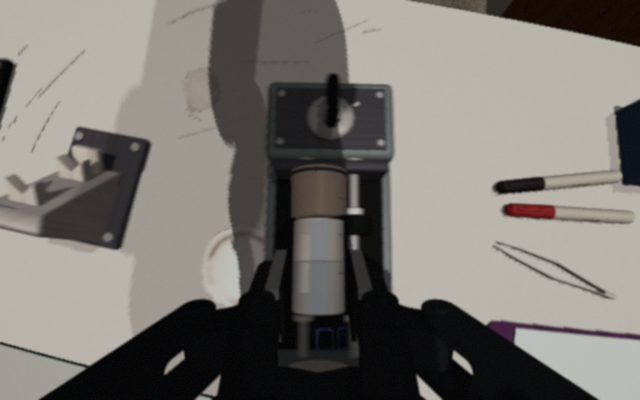

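View pics/s15.png

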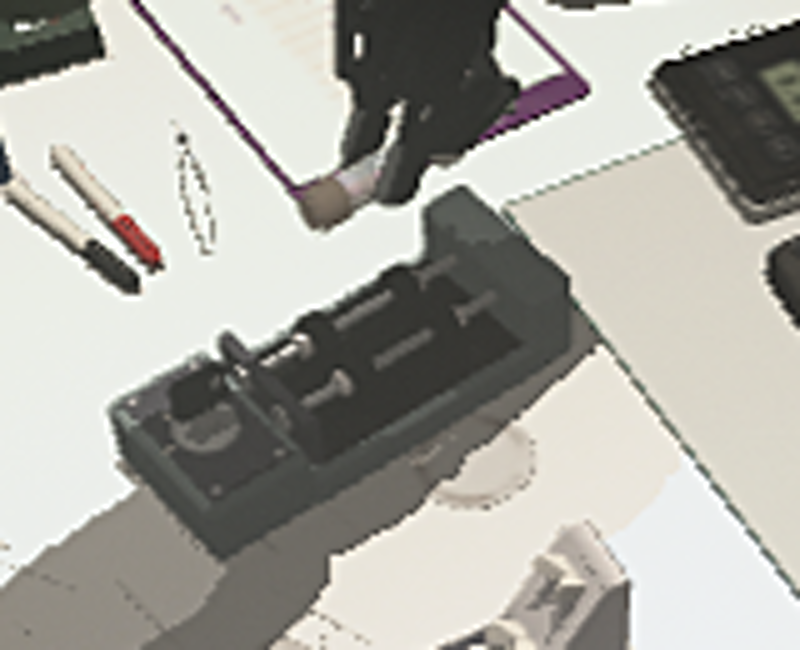

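```bash
python3 - <<'E'
from h import *
import pickle
c=pickle.load(open('w15.pkl','rb'))
im=cv2.imread('pics/w15.png');crop(cv2.convertScaleAbs(im,alpha=1.3),255,60,405,210,4,'w15c.png')
s=[plane(c,*p,.05)[:2] for p in((281,91.5),(385,91.5),(385,142),(281,142.5))]
print([x.round(4) for x in s],sum(s)/4)
psi=np.deg2rad(10.2);B=np.array([.592,.157]);d=np.array([np.cos(psi),np.sin(psi)])
print('key pred',B-.124*d,'plate',plane(c,331,118,.05)[:2])
# tube axis from image: foot centre
E
```

```text
[array([0.4514, 0.0932]), array([0.4344, 0.1835]), array([0.481 , 0.1902]), array([0.4977, 0.1027])] [0.46609889 0.14241533]
key pred [0.46995974 0.13504149] plate [0.46793694 0.14087556]
```

View pics/w15c.png

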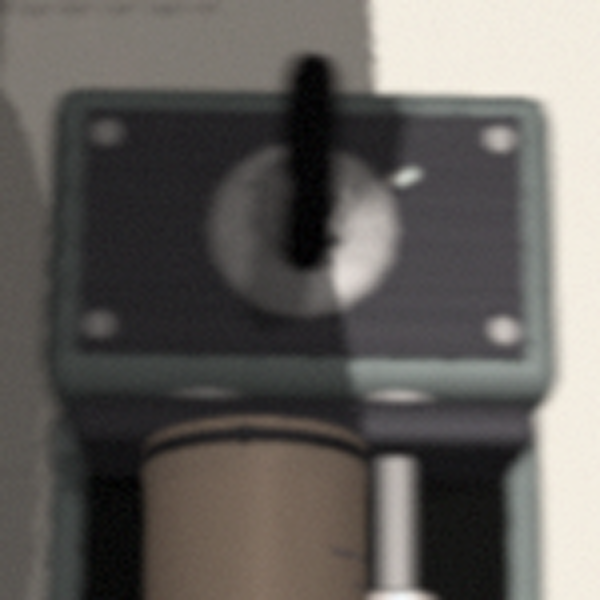

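```bash
python3 - <<'E'
from h import *
import pickle
c=pickle.load(open('w15.pkl','rb'))
s=[plane(c,*p,.05)[:2] for p in((281.75,92.75),(380,94.5),(380.75,142.5),(279.5,141))]
print([x.round(4) for x in s],sum(s)/4, np.linalg.norm(s[0]-s[1]),np.linalg.norm(s[2]-s[1]))
for i,j in((3,0),(2,1)):print(np.rad2deg(np.arctan2(*(s[i]-s[j])[::-1])))
for i,j in((0,1),(3,2)):d=s[j]-s[i];print(np.rad2deg(np.arctan2(-d[0],d[1])))
print('plate circle',plane(c,330.75,117.5,.054))
print('roller',sum(s)/4)
E
```

```text
[array([0.4524, 0.0941]), array([0.4381, 0.1796]), array([0.4821, 0.1866]), array([0.4966, 0.1012])] [0.46729526 0.14038588] 0.08660440855737263 0.04456178777819555
9.0949533855016
9.161584016560973
9.515935421139933
9.63961108143299
plate circle [0.46931159 0.14072442 0.054     ]
roller [0.46729526 0.14038588]
```

```bash
sed -i 's/10.2/9.8/;s/.592,.157,.068/.592,.159,.068/' t4.py; python3 t4.py .05 3
```

```text
target [0.5928 0.1591 0.1116]
rows 3 row [-0.321, 0.077, 0.594, 0.0, 0.086, 0.045] total [-0.96, 0.23, 1.78, 0.0, 0.26, 0.14]
tool mm [-23.7   5.7  44.8] deg [0.  1.6 0.8] up in tool [ 0.46  0.01 -0.89]
[0.5932 0.1531 0.1622] [-0.21  1.16 -0.29  0.72  0.17  1.75  1.36] t 16.55 f [-1.  -0.3 -2. ] 0.02496103115375484
```

Request:
{"fn": "jog_arm", "kwargs": {"targets": [[-0.32,0.08,0.55,0,0.09,0.05],[-0.32,0.08,0.6,0,0.09,0.05],[-0.32,0.08,0.6,0,0.09,0.05]]}}

```text
t: 16.85
position: [0.5941, 0.1592, 0.1115]
orientation: [-3.141, -0.498, -2.974]
contact_force: [-0.2, -0.5, -0.4]
finger_gap: 0.0245
```

```bash
python3 t4.py .02 3;python3 - <<'E'
from station import *
from h import *
import pickle
c=get_calibration('wrist');im=snapshot('wrist');crop(im[:,:,::-1],180,90,460,390,2,'w16.png');pickle.dump(c,open('w16.pkl','wb'))
E
```

```text
target [0.5928 0.1591 0.0816]
rows 3 row [-0.176, 0.002, 0.358, 0.002, 0.007, -0.009] total [-0.53, 0.01, 1.07, 0.01, 0.02, -0.03]
tool mm [-13.2   0.1  26.9] deg [ 0.   0.1 -0.2] up in tool [ 0.48 -0.   -0.88]
[0.5941 0.1592 0.1115] [-0.22  1.23 -0.28  0.7   0.17  1.72  1.34] t 16.85 f [-0.2 -0.5 -0.4] 0.024466757088921532
```

View pics/w16.png

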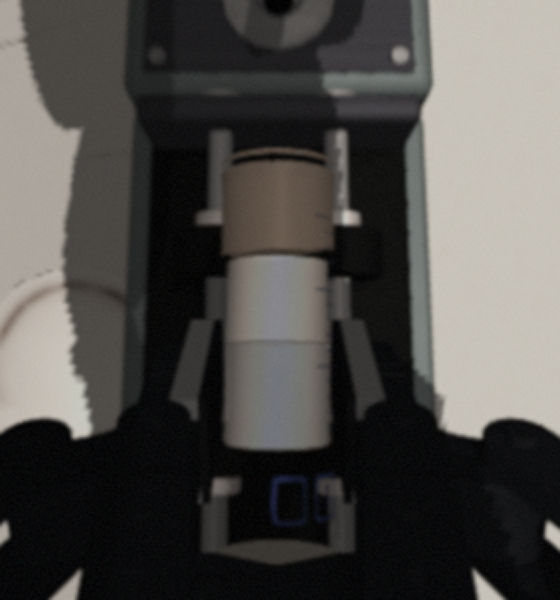

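```bash
python3 - <<'E'
from h import *
import pickle
c=pickle.load(open('w16.pkl','rb'))
B=np.array([.592,.159,0]);W=Ro.from_euler('z',np.deg2rad(9.8)).as_matrix()
for n,p in dict(innertop=(-.023,.02,.063),inner2=(-.023,-.02,.063),outer=(-.039,.02,.063),far_outer=(.039,.02,.052),bear=(-.079,.03,.062),key=(-.124,0,.054)).items():
    q=proj(c,B+W@np.array(p))[0];print(n,q.round(1),'crop',((q-[180,90])*2).round(0))
E
```

```text
innertop [349.8 227.8] crop [340. 276.]
inner2 [285.3 228. ] crop [211. 276.]
outer [349.3 202.5] crop [339. 225.]
far_outer [350.2 329.5] crop [340. 479.]
bear [363.  143.1] crop [366. 106.]
key [317.2  87.7] crop [274.  -5.]
```

Request:
{"fn": "jog_arm", "kwargs": {"targets": [[-0.18,0.03,0.36,0,0,0],[-0.18,0.02,0.36,0,0,0],[-0.17,0,0.35,0,0,0]]}}

```text
t: 17.2
position: [0.5919, 0.1595, 0.0776]
orientation: [-3.14, -0.5, -2.975]
contact_force: [-0.6, 0.6, -0.2]
finger_gap: 0.0249
```

```bash
sed -i 's/.592,.159,.068/.592,.160,.068/' t4.py; python3 t4.py .005 2
```

```text
target [0.5928 0.1601 0.0666]
rows 2 row [-0.123, 0.009, 0.182, 0.003, -0.002, -0.018] total [-0.25, 0.02, 0.36, 0.01, -0.0, -0.04]
tool mm [-6.2  0.5  9.1] deg [ 0.  -0.  -0.2] up in tool [ 0.48 -0.   -0.88]
[0.5919 0.1595 0.0776] [-0.22  1.27 -0.28  0.73  0.17  1.65  1.34] t 17.2 f [-0.6  0.6 -0.2] 0.024918806663143007
```

Request:
{"fn": "jog_arm", "kwargs": {"targets": [[-0.12,0.02,0.14,0,0,0],[-0.08,0,0.12,0,0,0]]}}

```text
t: 17.4
position: [0.593, 0.1599, 0.0685]
orientation: [-3.14, -0.501, -2.975]
contact_force: [-0.2, 0.3, -0.1]
finger_gap: 0.025
```

```bash
python3 t4.py 0 2
```

```text
target [0.5928 0.1601 0.0616]
rows 2 row [-0.063, 0.005, 0.122, 0.003, -0.003, -0.019] total [-0.13, 0.01, 0.24, 0.01, -0.01, -0.04]
tool mm [-3.2  0.3  6.1] deg [ 0.  -0.  -0.2] up in tool [ 0.48 -0.   -0.88]
[0.593  0.1599 0.0685] [-0.22  1.28 -0.28  0.73  0.17  1.65  1.34] t 17.4 f [-0.2  0.3 -0.1] 0.02496991523168432
```

Request:
{"fn": "jog_arm", "kwargs": {"targets": [[-0.05,0,0.09,0,0,0],[-0.03,0,0.05,0,0,0]]}}

```text
t: 17.6
position: [0.5933, 0.1599, 0.0642]
orientation: [-3.14, -0.5, -2.975]
contact_force: [-0.0, -0.0, -0.8]
finger_gap: 0.025
```

```bash
python3 t4.py 0 2
```

```text
target [0.5928 0.1601 0.0616]
rows 2 row [-0.017, 0.006, 0.05, 0.004, -0.0, -0.019] total [-0.03, 0.01, 0.1, 0.01, -0.0, -0.04]
tool mm [-0.9  0.3  2.5] deg [ 0.  -0.  -0.2] up in tool [ 0.48 -0.   -0.88]
[0.5933 0.1599 0.0642] [-0.22  1.29 -0.28  0.73  0.17  1.64  1.34] t 17.6 f [-0.  -0.  -0.8] 0.024963686905458967
```

Request:
{"fn": "jog_arm", "kwargs": {"targets": [[-0.03,0,0.05,0,0,0],[-0.02,0,0.03,0,0,0]]}}

```text
t: 17.8
position: [0.5936, 0.16, 0.0621]
orientation: [-3.14, -0.499, -2.975]
contact_force: [0.4, -0.0, 0.1]
finger_gap: 0.0246
```

```bash
python3 t4.py 0 2
```

```text
target [0.5928 0.1601 0.0616]
rows 2 row [0.009, 0.006, 0.016, 0.004, 0.003, -0.019] total [0.02, 0.01, 0.03, 0.01, 0.01, -0.04]
tool mm [0.5 0.3 0.8] deg [ 0.   0.  -0.2] up in tool [ 0.48 -0.   -0.88]
[0.5936 0.16   0.0621] [-0.22  1.29 -0.28  0.72  0.18  1.64  1.34] t 17.8 f [ 0.4 -0.   0.1] 0.024611054379191186
```

Request:
{"fn": "jog_arm", "kwargs": {"targets": [[-0.03,0,0.05,0,0,0],[-0.02,0,0.03,0,0,0]]}}

```text
t: 18.0
position: [0.5939, 0.1595, 0.0602]
orientation: [-3.139, -0.499, -2.976]
contact_force: [-2.6, -3.7, 11.1]
finger_gap: 0.0245
```

```bash
python3 t4.py 0 2; python3 - <<'E'
from station import *
from h import *
im=snapshot('side');crop(im[:,:,::-1],220,60,380,190,5,'s17.png')
E
```

```text
target [0.5928 0.1601 0.0616]
rows 2 row [0.03, 0.017, -0.014, -0.0, 0.003, -0.022] total [0.06, 0.03, -0.03, -0.0, 0.01, -0.04]
tool mm [ 1.5  0.8 -0.7] deg [-0.   0.  -0.3] up in tool [ 0.48 -0.   -0.88]
[0.5939 0.1595 0.0602] [-0.22  1.29 -0.28  0.72  0.18  1.64  1.34] t 18.0 f [-2.6 -3.7 11.1] 0.024493506975247017
```

View pics/s17.png

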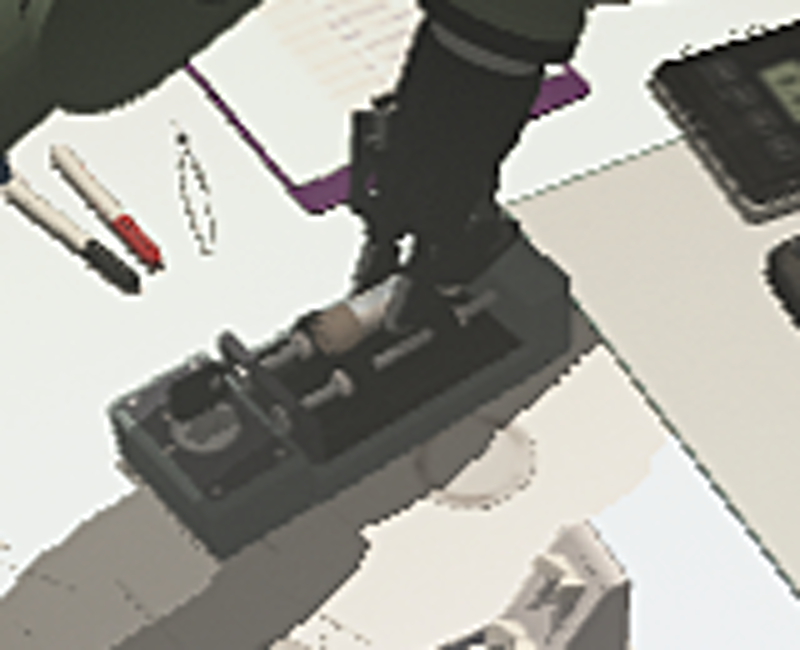

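Request:
{"fn": "jog_arm", "kwargs": {"targets": [[0,-0.02,0,0,0,0],[0,0,0,0,0,0],[0,0,0,0,0,0],[0,0,0,0,0,0]], "hand": -0.3}}

```text
t: 18.45
position: [0.5942, 0.159, 0.0604]
orientation: [-3.139, -0.499, -2.976]
contact_force: [0.2, 0.5, -0.3]
finger_gap: 0.0558
```

```bash
python3 t4.py 0 2; python3 - <<'E'
from station import *
from h import *
im=snapshot('wrist');crop(im[:,:,::-1],180,90,460,390,2,'w18.png')
E
```

```text
target [0.5928 0.1601 0.0616]
rows 2 row [0.031, 0.027, -0.011, 0.001, 0.005, -0.022] total [0.06, 0.05, -0.02, 0.0, 0.01, -0.04]
tool mm [ 1.6  1.3 -0.5] deg [ 0.   0.1 -0.3] up in tool [ 0.48 -0.   -0.88]
[0.5942 0.159  0.0604] [-0.22  1.29 -0.28  0.72  0.18  1.64  1.34] t 18.45 f [ 0.2  0.5 -0.3] 0.05581749821557783
```

View pics/w18.png

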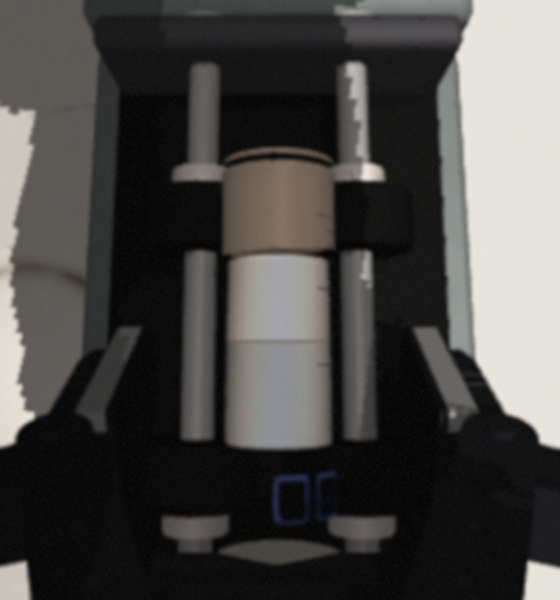

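Request:
{"fn": "jog_arm", "kwargs": {"targets": [[0,0,-0.5,0,0,0],[0.1,0,-0.9,0,0,0],[0.2,0,-0.9,0,0,0],[0.3,0,-0.9,0,0,0],[0.3,0,-0.9,0,0,0]]}}

```text
t: 19.0
position: [0.6224, 0.1638, 0.1623]
orientation: [-3.14, -0.504, -2.975]
contact_force: [-0.7, -0.6, 1.0]
finger_gap: 0.0554
```

```bash
python3 t4.py 0 2; python3 - <<'E'
from station import *
from h import *
import pickle
c=get_calibration('wrist');im=snapshot('wrist');cv2.imwrite('pics/w19.png',im[:,:,::-1]);pickle.dump(c,open('w19.pkl','wb'))
E
```

```text
target [0.5928 0.1601 0.0616]
rows 2 row [-0.449, 0.029, 2.051, 0.001, -0.021, -0.019] total [-0.9, 0.06, 4.1, 0.0, -0.04, -0.04]
tool mm [-22.6   1.5 102.5] deg [ 0.  -0.3 -0.2] up in tool [ 0.48 -0.   -0.88]
[0.6224 0.1638 0.1623] [-0.25  1.3  -0.22  0.32  0.13  2.02  1.4 ] t 19.0 f [-0.7 -0.6  1. ] 0.05537182158331917
```

View pics/w19.png

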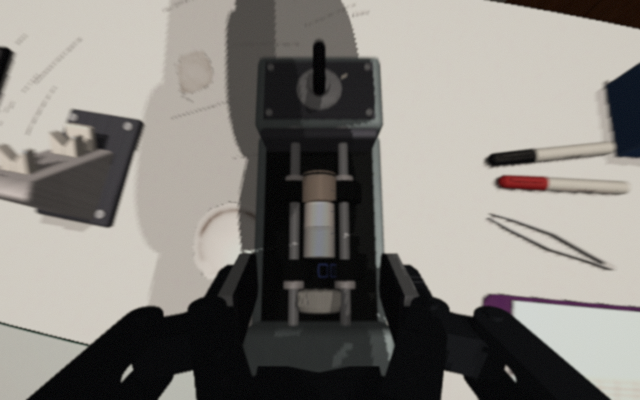

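```bash
cat > t5.py <<'E'
from station import *
from h import *
import sys
K=np.array([.4698,.1386]);z=float(sys.argv[1]);yaw=np.deg2rad(189.7+(float(sys.argv[3]) if len(sys.argv)>3 else 0));n=int(sys.argv[2])
s=state();P=np.r_[K,z];R=Ro.from_euler('xyz',[np.pi,0,yaw]).as_matrix()
go(s,P,R,n or None);R0=Ro.from_euler('xyz',s['orientation']).as_matrix()
print('tool mm',((R0.T@(P-s['position']))*1e3).round(1),'deg',np.rad2deg(Ro.from_matrix(R0.T@R).as_rotvec()).round(1),s['position'].round(4),s['qpos'].round(2),'f',s['contact_force'].round(1),s['moment'].round(2),s['finger_gap'],s['t'])
E
python3 t5.py .19 0; python3 - <<'E'
from h import *
import pickle
c=pickle.load(open('w19.pkl','rb'))
im=cv2.imread('pics/w19.png');crop(cv2.convertScaleAbs(im,alpha=1.4),255,35,390,140,5,'w19c.png')
E
```

```text
rows 7 row [0.917, -0.001, 0.111, 0.001, -0.671, -0.003] total [6.42, -0.01, 0.78, 0.01, -4.7, -0.02]
tool mm [151.4  -0.4  52.1] deg [  0.1 -28.2  -0.1] [0.6256 0.1653 0.1644] [-0.26  1.3  -0.22  0.31  0.13  2.02  1.4 ] f [2.9 1.3 3.5] [ 0.13 -0.55 -0.07] 0.055568329640099764 19.05
```

View pics/w19c.png

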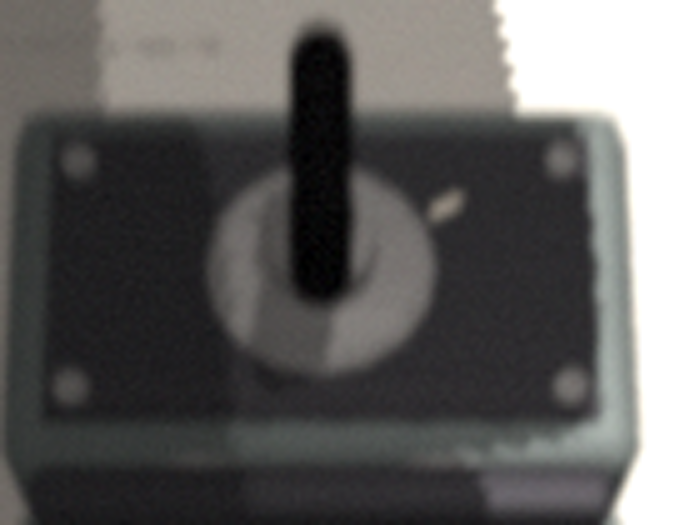

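Request:
{"fn": "jog_arm", "kwargs": {"targets": [[0.9,0,-0.3,0,-0.67,0],[0.92,0,0.1,0,-0.67,0],[0.92,0,0.1,0,-0.67,0],[0.92,0,0.1,0,-0.67,0],[0.92,0,0.1,0,-0.67,0]]}}

```text
t: 19.55
position: [0.5558, 0.1541, 0.1888]
orientation: [-3.14, -0.245, -2.975]
contact_force: [1.3, 0.8, 0.7]
finger_gap: 0.0552
```

```bash
python3 t5.py .17 0; python3 - <<'E'
from station import *
from h import *
import pickle
c=pickle.load(open('w19.pkl','rb'));print(plane(c,319.4,89,.054))
E
```

```text
rows 4 row [0.837, -0.009, 0.32, -0.003, -0.584, -0.006] total [3.35, -0.04, 1.28, -0.01, -2.34, -0.02]
tool mm [80.2 -1.  39.4] deg [ -0.1 -14.   -0.1] [0.5558 0.1541 0.1888] [-0.2   0.89 -0.25  1.23  0.15  1.28  1.29] f [1.3 0.8 0.7] [ 0.07 -0.44 -0.07] 0.05522277646033364 19.55
[0.4684363 0.1392687 0.054    ]
```

Request:
{"fn": "jog_arm", "kwargs": {"targets": [[0.84,0,0.2,0,-0.58,0],[0.84,0,0.3,0,-0.58,0],[0.84,0,0.3,0,-0.58,0],[0.84,0,0.3,0,-0.58,0]]}}

```text
t: 19.95
position: [0.4664, 0.139, 0.1761]
orientation: [3.14, 0.013, -2.975]
contact_force: [1.9, 0.5, -1.9]
finger_gap: 0.0554
```

```bash
python3 t5.py .15 1; python3 - <<'E'
from station import *
from h import *
import pickle
c=get_calibration('wrist');im=snapshot('wrist');cv2.imwrite('pics/w20.png',im[:,:,::-1]);pickle.dump(c,open('w20.pkl','wb'))
print(proj(c,[[.4698,.1386,.096],[.4698,.1386,.054]]))
E
```

```text
rows 1 row [-0.119, -0.041, 1.044, 0.014, 0.123, -0.026] total [-0.12, -0.04, 1.04, 0.01, 0.12, -0.03]
tool mm [-3.  -1.  26.1] deg [ 0.1  0.7 -0.2] [0.4664 0.139  0.1761] [-0.23  0.66 -0.22  1.88  0.23  0.61  1.14] f [ 1.9  0.5 -1.9] [-0.   -0.14  0.05] 0.05544888274239699 19.95
[[315.81671538 215.84416872]
 [316.0087127  198.27509023]]
```

View pics/w20.png

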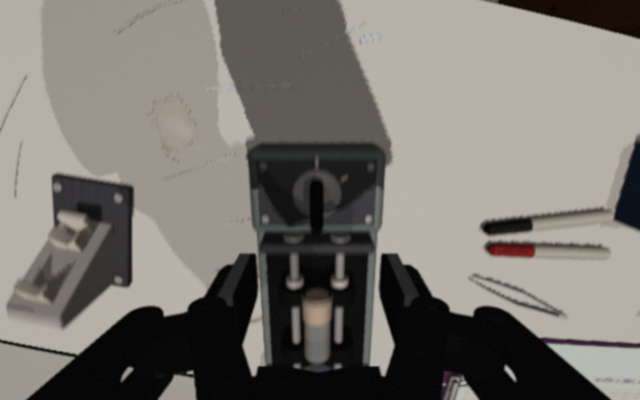

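```bash
python3 - <<'E'
from h import *
import pickle
c=pickle.load(open('w20.pkl','rb'))
im=cv2.imread('pics/w20.png');crop(cv2.convertScaleAbs(im,alpha=1.4),245,140,390,250,5,'w20c.png')
print(plane(c,317,193,.054))
E
```

```text
[0.46529145 0.13865993 0.054     ]
```

View pics/w20c.png

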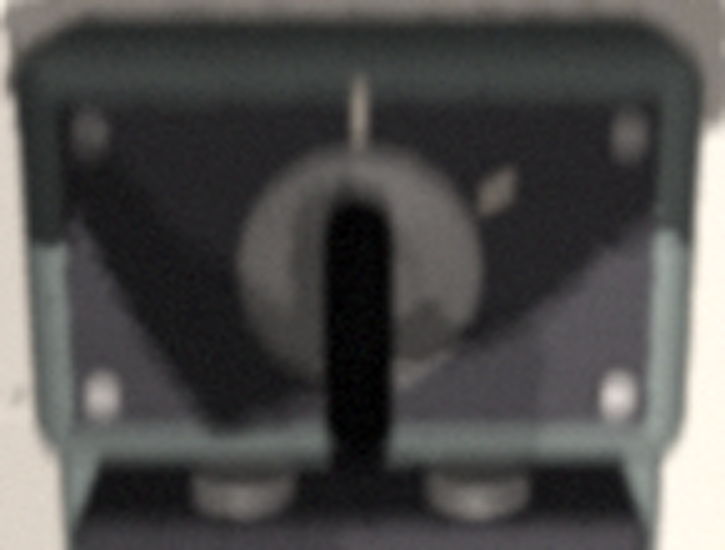

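```bash
python3 - <<'E'
from h import *
import pickle
c=pickle.load(open('w20.pkl','rb'))
print(plane(c,317,206,.096),plane(c,317.2,193.4,.054))
E
sed -i 's/.4698,.1386/.4675,.1387/' t5.py; python3 t5.py .12 0
```

```text
[0.46259732 0.1382267  0.096     ] [0.46559523 0.13887401 0.054     ]
rows 3 row [-0.092, -0.004, 0.73, 0.002, 0.033, -0.002] total [-0.28, -0.01, 2.19, 0.01, 0.1, -0.01]
tool mm [-6.7 -0.3 54.8] deg [ 0.   0.6 -0. ] [0.4603 0.1378 0.1747] [-0.24  0.66 -0.21  1.9   0.24  0.6   1.14] f [-2.6  0.4  1.6] [ 0.02  0.16 -0.02] 0.05548703259616176 20.0
```

Request:
{"fn": "jog_arm", "kwargs": {"targets": [[-0.1,0,0.5,0,0.03,0],[-0.05,0,0.6,0,0,0],[0,0,0.3,0,0,0],[0,0,0,0,0,0]]}}

```text
t: 20.4
position: [0.4628, 0.1385, 0.1398]
orientation: [3.141, 0.008, -2.971]
contact_force: [-0.4, -0.7, 0.4]
finger_gap: 0.0556
```

```bash
python3 t5.py .068 0; python3 - <<'E'
from station import *
from h import *
import pickle
c=get_calibration('wrist');im=snapshot('wrist');cv2.imwrite('pics/w21.png',im[:,:,::-1]);pickle.dump(c,open('w21.pkl','wb'))
crop(cv2.convertScaleAbs(im[:,:,::-1],alpha=1.4),190,120,450,340,3,'w21c.png')
s=state();R=Ro.from_euler('xyz',s['orientation']).as_matrix()
print('tool axis at z.096:',proj(c,[s['position']+R[:,2]*(s['position'][2]-.096),s['position']]))
E
```

```text
rows 4 row [-0.043, -0.006, 0.718, 0.001, 0.018, 0.002] total [-0.17, -0.02, 2.87, 0.0, 0.07, 0.01]
tool mm [-4.1 -0.7 71.8] deg [0.  0.4 0.1] [0.4628 0.1385 0.1398] [-0.25  0.72 -0.19  1.93  0.26  0.51  1.12] f [-0.4 -0.7  0.4] [ 0.02 -0.05 -0.01] 0.05564553209174265 20.4
tool axis at z.096: [[317.46877373 232.6698721 ]
 [317.40390325 268.07691933]]
```

View pics/w21c.png

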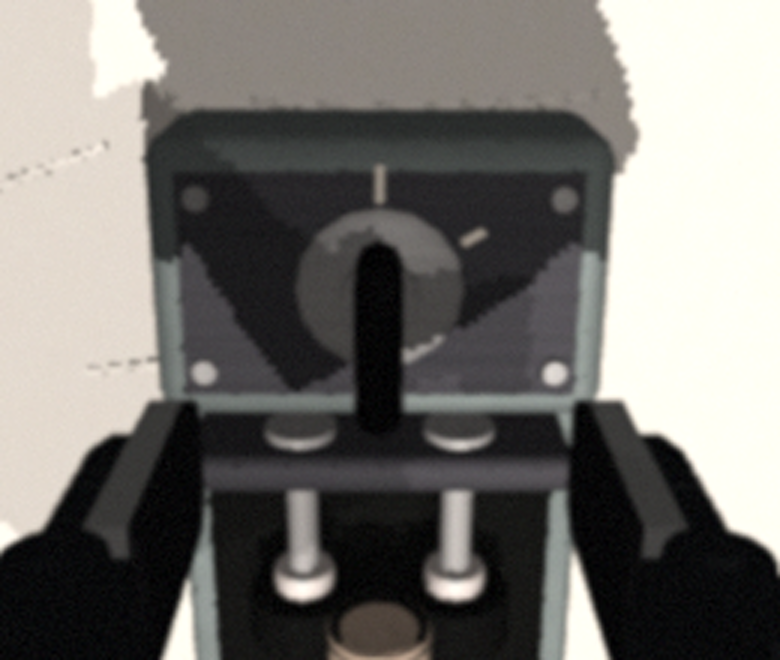

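Request:
{"fn": "jog_arm", "kwargs": {"targets": [[-0.06,-0.02,0.7,0,0.03,0],[-0.06,0,0.8,0,0.03,0],[0,0,0.8,0,0,0],[0,0,0.3,0,0,0]]}}

```text
t: 20.85
position: [0.4686, 0.1393, 0.0761]
orientation: [3.14, 0.007, -2.972]
contact_force: [-0.4, -0.4, 0.0]
finger_gap: 0.0554
```

```bash
sed -i 's/.4675,.1387/.466,.1384/' t5.py; python3 t5.py .067 1; python3 - <<'E'
from station import *
from h import *
im=snapshot('wrist');cv2.imwrite('pics/w22.png',im[:,:,::-1])
E
```

```text
rows 1 row [0.111, -0.017, 0.365, 0.015, 0.064, 0.002] total [0.11, -0.02, 0.36, 0.02, 0.06, 0.0]
tool mm [ 2.8 -0.4  9.1] deg [0.1 0.4 0. ] [0.4686 0.1393 0.0761] [-0.28  0.84 -0.14  1.96  0.3   0.35  1.09] f [-0.4 -0.4  0. ] [-0.01  0.08 -0.01] 0.055425963041782204 20.85
```

View pics/w22.png

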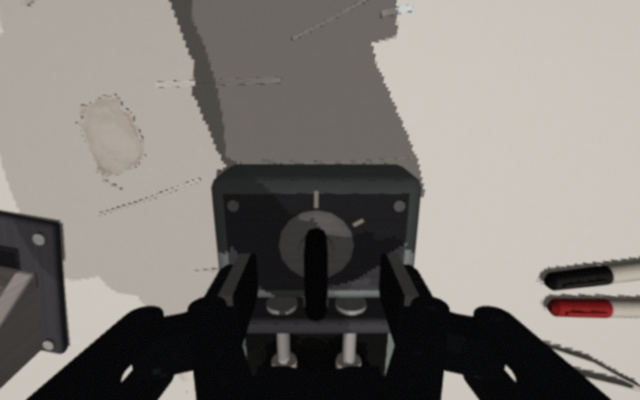

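Request:
{"fn": "jog_arm", "kwargs": {"targets": [[0.08,-0.02,0.25,0,0.06,0],[0,0,0,0,0,0]]}}

```text
t: 21.1
position: [0.467, 0.1386, 0.0703]
orientation: [3.14, 0.0, -2.972]
contact_force: [-0.7, 0.6, -0.7]
finger_gap: 0.0554
```

Request:
{"fn": "jog_arm", "kwargs": {"targets": [[0,0,0,0,0,0],[0,0,0,0,0,0],[0,0,0,0,0,0],[0,0,0,0,0,0],[0,0,0,0,0,0]], "hand": 1, "force": 40}}

```text
t: 21.6
position: [0.4678, 0.1381, 0.072]
orientation: [3.14, 0.003, -2.973]
contact_force: [1.7, -0.1, -8.8]
finger_gap: 0.0092
```

```bash
python3 t5.py .067 1
```

```text
rows 1 row [0.068, 0.025, 0.202, 0.012, 0.024, -0.007] total [0.07, 0.02, 0.2, 0.01, 0.02, -0.01]
tool mm [1.7 0.6 5. ] deg [ 0.1  0.1 -0. ] [0.4678 0.1381 0.072 ] [-0.28  0.85 -0.13  1.96  0.3   0.35  1.09] f [ 1.7 -0.1 -8.8] [ 0.21 -0.15 -0.02] 0.009150750125049057 21.6
```

Request:
{"fn": "jog_arm", "kwargs": {"targets": [[0,0,0.04,0,0,0.7],[0,0,0.02,0,0,0.9],[0,0,0,0,0,0.9],[0,0,0,0,0,0.9],[0,0,0,0,0,0.9]]}}

```text
t: 22.1
position: [0.4678, 0.1385, 0.072]
orientation: [3.138, 0.003, 2.845]
contact_force: [-0.2, -1.0, -4.0]
finger_gap: 0.0094
```

```bash
python3 t5.py .072 1 -60
```

```text
rows 1 row [0.069, -0.027, -0.0, 0.042, 0.013, 5.553] total [0.07, -0.03, -0.0, 0.04, 0.01, 5.55]
tool mm [ 1.7 -0.7 -0. ] deg [ 0.3  0.1 33.3] [0.4678 0.1385 0.072 ] [-0.33  0.85 -0.04  1.96  0.09  0.33  0.83] f [-0.2 -1.  -4. ] [-0.25 -0.12 -0.03] 0.009358516747839588 22.1
```

Request:
{"fn": "jog_arm", "kwargs": {"targets": [[0,0,0,0,0,0.9],[0,0,0,0,0,0.9],[0,0,0,0,0,0.9],[0,0,0,0,0,0.9],[0,0,0,0,0,0.9]]}}

```text
t: 22.6
position: [0.4681, 0.1389, 0.072]
orientation: [3.136, 0.001, 2.354]
contact_force: [-0.0, -2.3, -3.5]
finger_gap: 0.0091
```

```bash
python3 t5.py .072 1 -60
```

```text
rows 1 row [0.046, -0.075, -0.0, 0.053, 0.003, 0.867] total [0.05, -0.08, -0.0, 0.05, 0.0, 0.87]
tool mm [ 1.1 -1.9 -0. ] deg [0.3 0.  5.2] [0.4681 0.1389 0.072 ] [-0.38  0.85  0.05  1.96 -0.13  0.32  0.55] f [-0.  -2.3 -3.5] [-0.36 -0.16  0.07] 0.009077323820495264 22.6
```

Request:
{"fn": "jog_arm", "kwargs": {"targets": [[0,0,0,0,0,0.7],[0,0,0,0,0,0.5]]}}

```text
t: 22.8
position: [0.4682, 0.1389, 0.072]
orientation: [3.136, 0.0, 2.223]
contact_force: [0.5, -2.1, -0.3]
finger_gap: 0.009
```

```bash
python3 t5.py .072 1 -60; python3 - <<'E'
from station import *
from h import *
im=snapshot('wrist');crop(im[:,:,::-1],180,120,460,400,2,'w23.png')
E
```

```text
rows 1 row [0.036, -0.084, 0.001, 0.055, 0.002, -0.393] total [0.04, -0.08, 0.0, 0.06, 0.0, -0.39]
tool mm [ 0.9 -2.1  0. ] deg [ 0.3  0.  -2.4] [0.4682 0.1389 0.072 ] [-0.39  0.86  0.08  1.96 -0.18  0.32  0.48] f [ 0.5 -2.1 -0.3] [-0.67 -0.11  0.89] 0.009043710297293865 22.8
```

View pics/w23.png

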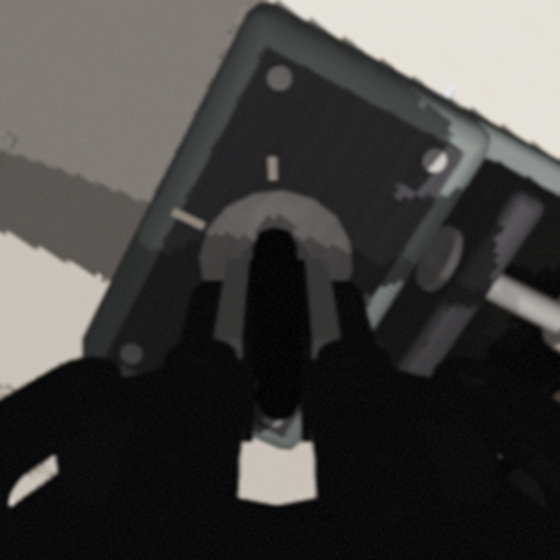

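Request:
{"fn": "jog_arm", "kwargs": {"targets": [[0,0,0,0,0,0],[0,0,0,0,0,0],[0,0,0,0,0,0],[0,0,0,0,0,0]], "hand": -0.6}}

```text
t: 23.25
position: [0.4682, 0.1395, 0.0722]
orientation: [3.135, -0.0, 2.224]
contact_force: [-0.3, -0.4, -0.0]
finger_gap: 0.0665
```

Request:
{"fn": "jog_arm", "kwargs": {"targets": [[0,0,-0.4,0,0,0],[0,0,-0.9,0,0,0],[0,0,-0.9,0,0,0],[0,0,-0.9,0,0,0],[0,0,-0.9,0,0,0]]}}

```text
t: 23.75
position: [0.4666, 0.1388, 0.1763]
orientation: [3.138, -0.002, 2.226]
contact_force: [0.3, 0.2, 0.3]
finger_gap: 0.0685
```

```bash
python3 - <<'E'
from station import *
from h import *
im=snapshot('wrist');cv2.imwrite('pics/w24.png',im[:,:,::-1])
im=snapshot('side');crop(im[:,:,::-1],220,60,400,290,3,'s24.png')
E
```

```text
(no output)
```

View pics/w24.png

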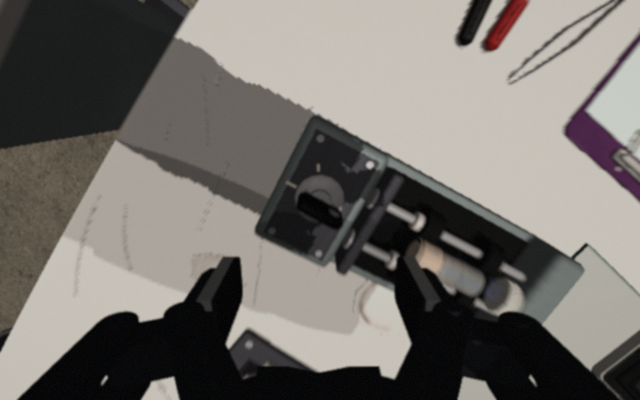

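View pics/s24.png

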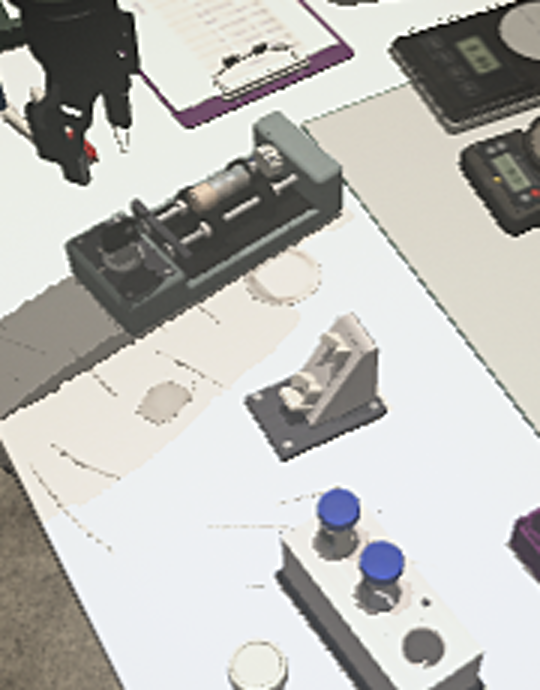

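```bash
python3 - <<'E'
from station import *
from h import *
im=snapshot('side')[:,:,::-1];crop(im,235,90,345,175,7,'s25.png')
im=snapshot('top')[:,:,::-1];crop(im,200,130,270,230,6,'t25.png')
w=cv2.imread('pics/w24.png');crop(w,300,150,560,340,3,'w24c.png')
c=get_calibration('side');B=np.array([.5935,.1595,0]);W=Ro.from_euler('z',np.deg2rad(9.8)).as_matrix()
q=proj(c,[B+W@np.array(p) for p in((-.043,0,.068),(0,0,.068),(.057,0,.068))]);print(((q-[235,90])*7).round(0))
E
```

```text
[[337. 258.]
 [419. 211.]
 [526. 150.]]
```

View pics/s25.png

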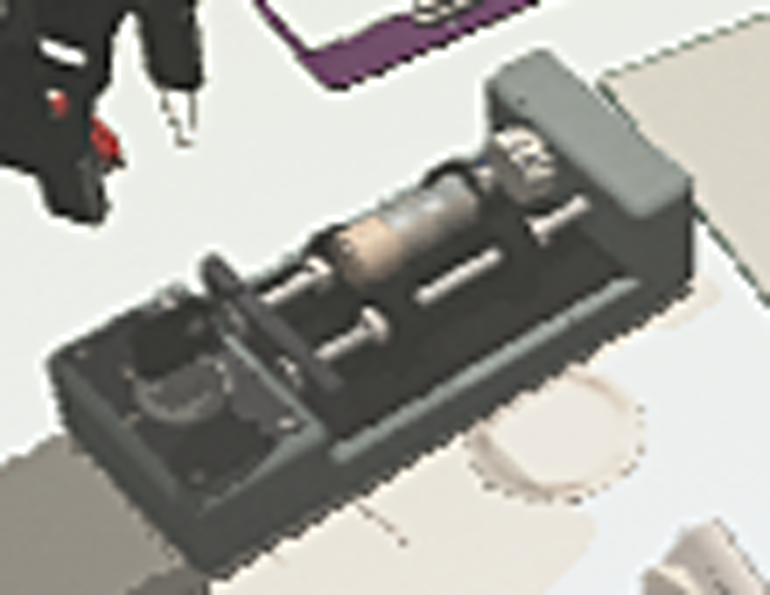

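View pics/t25.png

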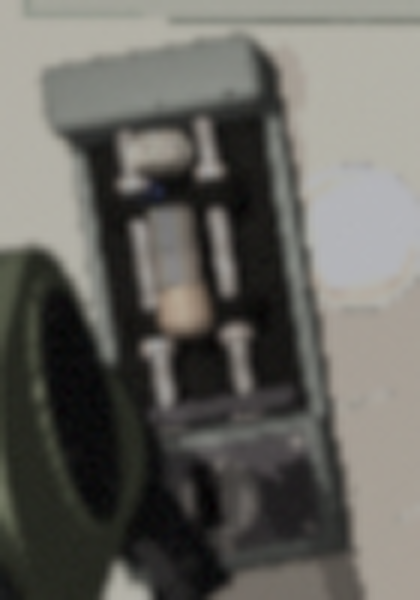

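View pics/w24c.png

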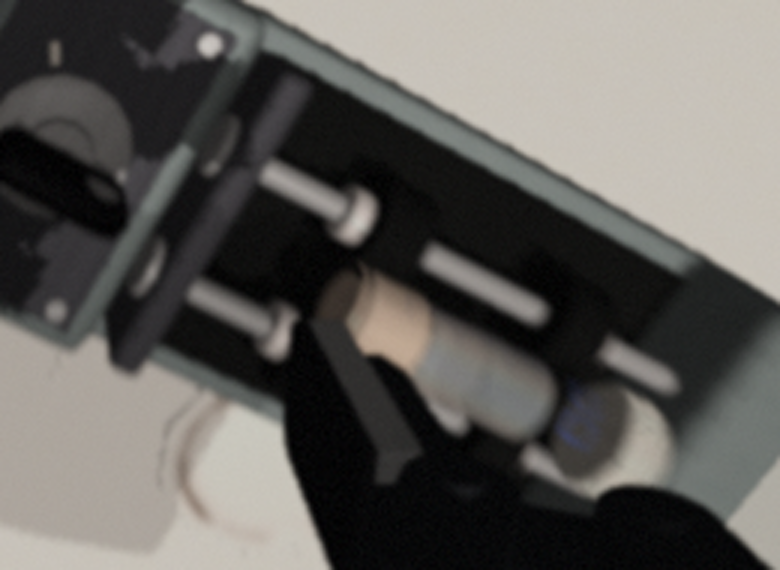

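```bash
python3 - <<'E'
from station import *
s=state();print(s['t'],s['contact_force'].round(1));print(job_done())
E
```

```text
23.95 [ 0.2 -0.3 -0.4]
the job is handed in; nothing more can be done
None
```

The job is done and handed in at about 24 s of the 69 s allowed; no verdict is reported.

- **Tube to rest:** I lifted the white-capped tube out of the block by its cap from above. I set it in the V-saddles until its foot pressed the ledge at about 10 N, then let go.
- **Second grasp:** A grasp square to the tube was not reachable (wrist and elbow joint limits). I gripped it near its middle with the tool leaned about 29° along the tube and turned about 29° round it.
- **Roller:** I laid the tube level in the trough, felt contact at about 11 N at the expected height, and released it.
- **Key:** I turned it about 62° clockwise onto its stop, with the wrist moment rising to 0.9 N m. I released it and backed off about 100 mm.

**Last checks:**
- The top, side and wrist pictures show the tube parallel to the shafts and centred between them, resting on both tyre pairs.
- The key is back in line with the shafts at run.
- Both blue-capped tubes are still in their wells.
- The gripper is clear, and the force reading is near zero.

**Disagreements:**
- The cameras disagreed by about 3–5 mm on the positions of the rest, roller and key. I settled these with close wrist views and contact forces.
- In the side view the tube sits about 3 pixels from where I predicted it, much the same as that disagreement.

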